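# Clamp the hand grinder in its cam-lever holder

## Task

Get the hand coffee grinder ready for cranking: slide the holder's moving jaw along gently until its pad presses the grinder snugly into the V jaw and stop there, then swing the cam lever over past its centre so that it snaps closed and clamps. Leave the grinder standing upright and held firmly in the V with the lever closed, never push hard on jaw, lever or grinder (its body is thin glass), and leave the cezve, cup, jug and timer where they are.

Things in the scene. Friction and masses are not known exactly. Their poses are not given: they have to be found in the camera images.
- holder: Fixed clamp holder on the ledge: base plate 76 x 310 mm, 8 mm thick. Origin: centre of its underside. Its y axis runs along the holder, from the moving jaw (-y end) to the fixed V jaw (+y end); x to its side, z up. The two steel V faces (10 to 68 mm above the ledge) meet at x = 0, y = +100 mm, each 30 degrees off the x axis.
- seat (a point): Point on the base plate's top (8 mm up) where the grinder's axis stands when its 50 mm body is fully home in the V: holder x = 0, y = +71.1 mm.
- carriage: The moving jaw: dark steel block 52 x 44 mm, 10 to 60 mm above the ledge, sliding along holder y only, up to 110 mm from its rearmost place (y = -85 mm). Origin: centre of its underside; axes as the holder's. It runs stiffly: about 12 N keeps it moving, and it stays where it is left, bearing clamp loads up to those 12 N before it is pushed back.
- pad_mount (a point): Middle of the block's front (+y) face, 42 mm above the ledge. From here a rubber pad (36 mm wide, 34 high) stands out on a set-screw: its face is 35 to 51 mm ahead, set differently each time and not reported: feel for it. It is sprung: 1.5 N per mm, bottoming after 10 mm. Snug is 4 to 7 N over the sliding drag; moving the grinder takes up to 4 N. Closing the lever drives the pad 3.4 mm on.
- tab (a point): Centre of the rear (-y) face of the moving jaw's thumb tab, the place to push towards +y: an upright steel plate 8 mm thick (along y), sticking out on the jaw's +x side from 26 to 68 mm off the jaw's midline, from 20 to 82 mm above the ledge. This point is 50 mm to +x of the jaw's midline and 55 mm above the ledge.
- pivot (a point): On the vertical axis of the cam lever, on the moving jaw's midline, 70 mm above the ledge.
- lever_post (a point): On the axis of the upright round black post at the end of the cam lever, 92 mm above the ledge: post 14 mm in diameter, up to 108 mm above the ledge, 75 mm from the pivot, fixed to the lever and not slippery (a flat pusher should turn with the lever, or it rolls off line and drags the jaw). The lever arm is 14 mm wide, 65 to 75 mm above the ledge.
- lever (a joint): Cam lever angle (rad); it swings level, clockwise seen from above. 0: open, pointing along holder -y turned 10 degrees towards +x. 1.75: closed against its stop, pointing along holder -x. A spring holds it open; the resistance peaks near 0.5 (6 to 7 N at the post), vanishes at the centre, 1.25, and past it the lever snaps closed by itself.
- grinder: Hand coffee grinder, loose, standing on the base plate in front of the V: glass and steel cylinder 50 mm in diameter, 104 mm high, on top a crank arm 68 mm long at 116 mm and a knob to 140 mm above its foot, pointing roughly to holder +y. 0.3 to 0.5 kg. Origin: centre of its underside; z up.
- cezve: Bystander: cream enamel cezve, 80 mm wide, 70 mm high, with a wooden handle reaching 140 mm to its +y. Origin: centre of its underside.
- cup: Bystander: stoneware cup 76 mm wide, 75 mm high. Origin: centre of its underside.
- jug: Bystander: stainless milk jug 80 mm wide, 88 mm high, handle at its +y. Origin: centre of its underside.
- timer: Bystander: round plastic timer 68 mm wide, 46 mm high, with a dial. Origin: centre of its underside.
Mind the look-alikes: they are no part of the job. Of the things like the grinder, leave any that is pink or purple; of the rest the larger one is meant.

How it is judged:
By the outcome, as a careful person would: the job done as asked, in the order asked, and still so for the second after the job is handed in, with the robot touching nothing.
It also fails if it takes over 67 s, if anything falls off the work surface, if the arm or the gripper's body presses on something with over 40 N, if the wrist force passes 120 N, or if a joint passes its speed limit or range.

## Robot

A 6-joint arm with a two-finger parallel gripper is mounted at the origin on the work surface. World frame = base frame: x ahead of the robot, y to its left, z up, the work surface at z = 0. Lengths are in mm, angles in rad, forces in N, time in s.
With the tool pointing down it reaches from about 350 to 850 mm from the base axis. Payload 8.1 kg.
Tool frame: the origin (TCP) lies midway between the tips of the shut fingers; the grasp point (between the pads) lies 19 mm behind it (env.hold_point_z is the distance from the TCP to the grasp point, in mm); z points along the fingers, x is the direction in which the jaws open and shut, and the axes are right-handed (so a half turn about z gives the same grasp; the last joint's range is limited). The gripper opens to 85 mm and grips with 20 to 120 N. Pads are 22 mm wide; open, the fingers measure 114 mm over their backs; the gripper's body (76 mm by 85 mm) begins 54 mm behind the grasp point. The pads swing forward as they close: fully open they stand 13 mm farther back than shut.
Start: joints at [-1.19, 0.13, 1.488, -0, 1.523, -0.085], TCP at [269.502, -536.072, 196.792] pointing down, gripper open.
Joint ranges: [-2.96, 2.96], [-0.89, 2.26], [0.02, 2.5], [-1.34, 4.48], [0, 2.73], [-2.66, 2.66]. Speed limits (rad/s): [2.39, 2.39, 2.79, 3.14, 3.14, 3.14].

## Interface

Orientations are given as a unit quaternion [x, y, z, w].
In Python, from workcell import env gives the robot as it stands. The module is installed in compiled form; this text tells all that it offers.
- The arm moves only by the tool servo_tool, never from a script. Its argument "moves" is a list that holds one entry, the list of rows, each a list of 7 numbers: the closure, from -1 (fully open) to 1 (shut), then the shift along the world's x, y, z in m, then the turn, a rotation vector about the world's x, y, z in rad. A call has 1 to 20 rows; each row shifts and turns the commanded pose from where the row before left it; what a row does not reach is not made up. A row lasts 1/12 s, in which the tool goes at most 41.7 mm and 7.16 degrees, less where a joint would pass 70% of its speed; a pose out of reach is approached as far as the arm can. A call with a gripper value outside its range is refused whole. The fingers move at their own pace and stop on an object; "newtons" is the grip in N (left out, the last holds). Time passes only in rows, so rows that do not move let the fingers close. It gives the time, the measured TCP pose, the force and the opening at its end, in the units of the state.
- env.read_state(): the state, without advancing time (a new reading comes with each control period).
- env.grab_frame(name): name is "scene" or "top"; returns (picture, depth): 420x560x3 uint8, red, green, blue; 420x560 float32, mm along the optical axis (not along the pixel's ray), 0 where there is no reading.
- env.camera_params(name): a dict with "K" (3x3 intrinsics, pixels), "position" and "orientation" of the camera in the world. Camera axes: x right, y down, z forward; pixel columns grow to the right and rows downward; lengths in mm; the calibration is good to about 2 mm. A picture is of the moment at which its call begins. camera_params takes no time and is no camera call.
- env.job_done(): hands the job in, once; it reports no verdict.
Trained networks look in the newest picture that a camera, given by its name, has taken for a name from the list of things; names that differ only in an ending like _2 or _b are one class to them, and where a whole thing is asked for, a point or a joint stands for the part that bears it (a point fixed in the world has none). Each returns a list of dicts, best first, with "score" (0 to 1); they miss things now and then, are a little off and sometimes report something else, mostly with a low value. They report only what shows in the picture. A call takes as long as a camera call. They do not tell look-alikes from the thing itself.
- env.cut_out(camera, label): "pixels" (420x560 bool, what is visible of it) and "bbox" ([left, top, width, height] in pixels, round what is visible of it).
The state is a dict: "time": time; "qpos": joint angles; "dq": joint speeds; "joint_torque": joint torques, N m; "tcp_pos": TCP position; "ee_rot": TCP orientation; "force": force on the tool from outside, world axes, zero at the start; "torque": the same for the moment, N m; "finger_gap": finger opening in mm.
Only numpy, scipy, OpenCV 4.12 (cv2) and the standard library are available. Lean on these libraries where they do the work, as an engineer would, in place of code of your own. Each camera call takes 0.05 s, during which the arm holds its last target.

## Working session

There is one attempt and no reset: what is moved stays moved. The work goes in short steps, Python scripts to look and compute and a tool call to move; the robot and the scene stay as the last step left them, time stands still between calls to the robot, and variables do not carry over. Pictures are saved under pics/ and viewed, and the job is handed in when it is done.

Besides the shell and the picture viewer there is one more tool, called after "Emit:" by a JSON object that holds its "op" and its "data". servo_tool: Moves the arm, as the interface text tells. Its arguments: {"type":"object","properties":{"moves":{"type":"array","items":{"type":"array","items":{"type":"array","items":{"type":"number"}}}},"newtons":{"type":"number"}},"required":["moves"]}

```bash
mkdir -p pics; cat > h.py <<'E'
import numpy as np, cv2
from scipy.spatial.transform import Rotation as R
from workcell import env
def cam(n):
    p=env.camera_params(n); return np.array(p["K"]),np.array(p["position"]),p["orientation"]
def world(n,depth,mask=None):
    K,t,q=cam(n)
    Rm=R.from_quat(q).as_matrix() if np.size(q)==4 else np.array(q)
    v,u=np.nonzero((depth>0)&(mask if mask is not None else True))
    z=depth[v,u]
    P=np.stack([(u-K[0,2])/K[0,0]*z,(v-K[1,2])/K[1,1]*z,z],1)
    return P@Rm.T+t,u,v
E
python3 - <<'E'
from h import *
for n in("top","scene"):
    a,d=env.grab_frame(n); cv2.imwrite(f"pics/{n}0.png",a[:,:,::-1]); np.savez(f"{n}0.npz",a=a,d=d)
    print(env.camera_params(n))
    for l in("holder","carriage","grinder","lever","tab","cezve","cup","jug","timer"):
        for r in env.cut_out(n,l)[:4]:
            P,u,v=world(n,d,r["pixels"])
            print(n,l,round(r["score"],2),r["bbox"],P.mean(0).round(),P.min(0).round(),P.max(0).round())
print(env.read_state())
E
```

```text
{'K': array([[416.30445533,   0.        , 278.59464506],
       [  0.        , 416.30445533, 209.30590163],
       [  0.        ,   0.        ,   1.        ]]), 'position': array([490.12647661,  85.97706045, 937.90075646]), 'orientation': array([ 0.70567389, -0.70526856,  0.03870517, -0.05587955])}
top holder 0.55 [244.0, 183.6, 149.8, 56.7] [591.  18.  31.] [ 541. -145.   -5.] [663. 187. 147.]
top carriage 0.74 [315.6, 182.9, 78.3, 45.1] [602. -45.  66.] [ 569. -121.    6.] [661.  16. 110.]
top grinder 0.91 [274.4, 274.6, 42.4, 43.5] [422.  69. 109.] [388.  39.  -2.] [472. 117. 145.]
top grinder 0.79 [219.6, 270.4, 33.8, 16.8] [466. 199.  63.] [446. 158.  -4.] [482. 235.  98.]
top grinder 0.73 [188.2, 186.1, 34.1, 40.5] [606. 263.  63.] [582. 241.  -4.] [664. 320. 106.]
top grinder 0.65 [246.7, 206.1, 51.7, 29.0] [582. 104. 111.] [561.  67.   5.] [608. 170. 151.]
top lever 0.72 [340.9, 200.2, 53.7, 22.1] [603. -72.  78.] [ 582. -145.   -3.] [631. -28. 110.]
top tab 0.61 [320.2, 183.0, 73.1, 45.5] [603. -45.  66.] [ 569. -121.   -4.] [662.  16. 110.]
top cezve 0.3 [340.9, 199.8, 55.2
[... 2214 characters left out ...]
.]
{'time': 1.0, 'qpos': array([-1.19040137e+00,  1.30363664e-01,  1.48820759e+00, -4.57557106e-06,
        1.52301512e+00, -8.53938525e-02]), 'dq': array([ 8.30597868e-05,  5.25907863e-04,  7.11954694e-04, -1.55956582e-03,
        2.44490985e-04,  5.77492368e-05]), 'joint_torque': array([-1.84609098e-05, -5.69335127e+01, -5.00872993e+01, -2.11126703e-04,
        1.22991038e-03,  2.14385130e-05]), 'tcp_pos': array([ 269.49776511, -536.06844864,  196.80977003]), 'ee_rot': array([ 8.51213227e-01, -5.24820009e-01,  1.16314479e-06,  3.70677585e-06]), 'force': array([-0.22375527, -0.30400472,  0.3525364 ]), 'torque': array([-0.00513781,  0.02077476, -0.02729332]), 'finger_gap': 85.56616933391406}
```

```bash
python3 - <<'E'
import cv2
a=cv2.imread("pics/top0.png"); cv2.imwrite("pics/t1.png",cv2.resize(a[110:330,170:440],None,fx=2.9,fy=2.7,interpolation=2))
a=cv2.imread("pics/scene0.png"); cv2.imwrite("pics/s1.png",cv2.resize(a[140:345,150:450],None,fx=2.6,fy=2.6,interpolation=2))
E
```

```text
(no output)
```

View pics/t1.png

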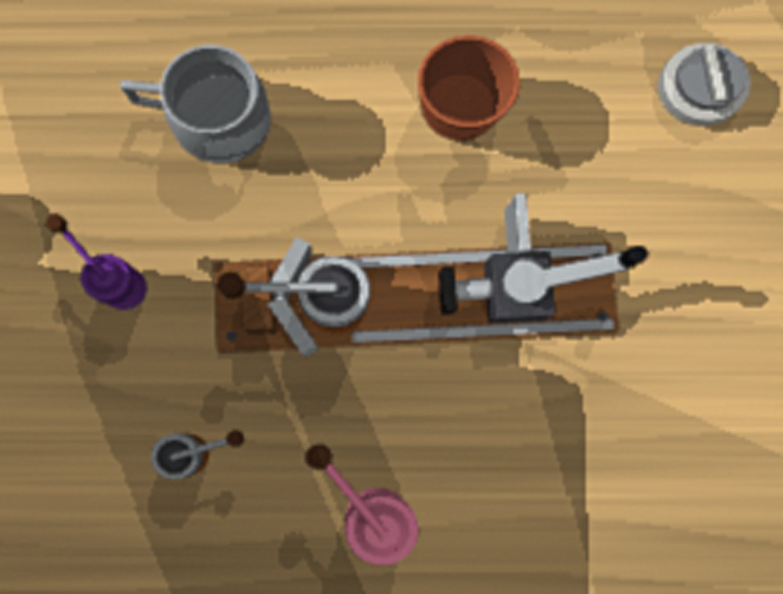

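View pics/s1.png

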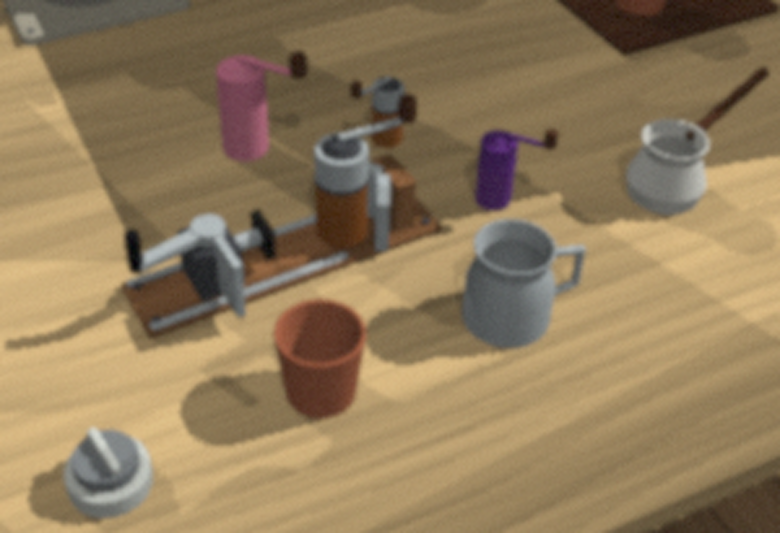

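```bash
python3 - <<'E'
from h import *
f=np.load("top0.npz"); d=f["d"]; a=f["a"]
P,u,v=world("top",d); 
def sel(lo,hi,x0,x1,y0,y1): 
    m=(P[:,2]>lo)&(P[:,2]<hi)&(P[:,0]>x0)&(P[:,0]<x1)&(P[:,1]>y0)&(P[:,1]<y1); return P[m]
def rect(Q): return cv2.minAreaRect(Q[:,:2].astype(np.float32))
print("table z",np.median(sel(-10,10,500,540,-100,0)[:,2]))
Q=sel(4,30,535,700,-145,230); print("plate",len(Q),rect(Q),np.median(Q[:,2]), np.percentile(Q,[1,99],axis=0).round())
hsv=None
Q=sel(78,86,600,680,-80,20); print("tab",len(Q),rect(Q),Q.mean(0),Q.min(0),Q.max(0))
Q=sel(98,115,560,660,-160,-80); print("post",len(Q),rect(Q),Q.mean(0))
Q=sel(55,63,550,640,-80,20); print("car",len(Q),rect(Q),Q.mean(0))
Q=sel(70,80,550,640,-105,-20); print("lever",len(Q),rect(Q),Q.mean(0))
Q=sel(45,72,540,640,110,170); print("V",len(Q),rect(Q),Q.mean(0))
Q=sel(98,112,540,640,50,140); print("grtop",len(Q),rect(Q),Q.mean(0))
Q=sel(52,66,540,640,-10,40); print("pad",len(Q),rect(Q),Q.mean(0),Q.min(0),Q.max(0))
# scene
f=np.load("scene0.npz"); P,u,v=world("scene",f["d"])
Q=sel(98,115,560,660,-160,-80); print("S post",len(Q),Q.mean(0))
Q=sel(78,86,600,680,-80,20); print("S tab",len(Q),Q.mean(0),Q.min(0),Q.max(0))
Q=sel(4,12,535,700,-145,230); print("S plate",len(Q),rect(Q))
E
```

```text
table z -0.022458901324284852
plate 2657 ((618.4104614257812, 43.454315185546875), (161.6824188232422, 362.21435546875), 0.06107088923454285) 8.373736687201585 [[ 548. -120.    4.]
 [ 648.  187.   25.]]
tab 93 ((630.3878173828125, -43.54330825805664), (22.49044418334961, 63.886558532714844), 83.15866088867188) [638.66495802 -40.7626623   81.39479205] [600.01152891 -51.48959473  78.11242869] [662.98822509 -28.57305991  85.57914383]
post 43 ((612.7139282226562, -115.39114379882812), (12.454132080078125, 12.668688774108887), 26.709096908569336) [ 612.47329293 -115.43316543  106.80347047]
car 383 ((601.1768798828125, -24.680953979492188), (61.86075973510742, 80.29481506347656), 0.8925449848175049) [594.41612535 -30.5083725   59.33526076]
lever 351 ((601.9677734375, -63.929786682128906), (73.71179962158203, 55.64761734008789), 71.7868881225586) [601.34244802 -60.08364286  75.51870909]
V 469 ((585.88330078125, 136.81712341308594), (89.9998550415039, 50.357383728027344), 1.7708395719528198) [584.73644907 137.1639148   65.78004464]
grtop 140 ((586.0715942382812, 94.41969299316406), (46.0650634765625, 48.448360443115234), 89.9300537109375) [583.10308428  94.99193323 110.20847776]
pad 84 ((592.61767578125, 3.30623722076416), (34.12908935546875, 23.742624282836914), 3.1775472164154053) [592.30866857  10.29440812  58.35416457] [575.1896313   -8.57689271  52.09699376] [609.22932929  15.3934328   61.94437522]
S post 37 [ 616.10522964 -117.31076693  104.58656372]
S tab 55 [644.58780704 -41.37725479  81.14030269] [621.27882163 -46.15862983  78.01067133] [666.23112429 -36.27683961  84.11967687]
S plate 1588 ((615.05712890625, 32.2642822265625), (123.6056900024414, 309.6185302734375), 1.4339220523834229)
```

```bash
python3 - <<'E'
from h import *
from scipy.optimize import minimize
f=np.load("top0.npz"); d=f["d"]; a=f["a"]
P,u,v=world("top",d); 
m=(P[:,2]>5.5)&(P[:,2]<13)&(P[:,0]>535)&(P[:,0]<655)&(P[:,1]>-145)&(P[:,1]<230)
Q=P[m]
# edges
for side in(-1,1):
    pts=[]
    for y in range(-115,190,8):
        q=Q[abs(Q[:,1]-y)<4]
        if len(q)>5: pts.append((y,q[:,0].max() if side>0 else q[:,0].min()))
    pts=np.array(pts)
    k=np.ones(len(pts),bool)
    for _ in range(6):
        c=np.polyfit(pts[k,0],pts[k,1],1); r=pts[:,1]-np.polyval(c,pts[:,0]); k=abs(r)<max(3,1.5*np.median(abs(r[k])))
    print(side,c,k.sum(),len(pts), "angle",np.degrees(np.arctan(c[0]))); print(pts.round(0).tolist())
for side in(-1,1):
    pts=[]
    for x in range(560,640,6):
        q=Q[abs(Q[:,0]-x)<3]
        if len(q)>3: pts.append((x,q[:,1].max() if side>0 else q[:,1].min()))
    print(np.array(pts).round(0).tolist())
m=(P[:,2]>77)&(P[:,2]<86)&(P[:,0]>618)&(P[:,0]<680)&(P[:,1]>-80)&(P[:,1]<20)
T=P[m]; print("tab",cv2.minAreaRect(T[:,:2].astype(np.float32)),np.polyfit(T[:,0],T[:,1],1))
E
```

```text
-1 [-5.64075995e-02  5.56266774e+02] 36 39 angle -3.2284961202899174
[[-115.0, 562.0], [-107.0, 562.0], [-99.0, 562.0], [-91.0, 562.0], [-83.0, 562.0], [-75.0, 560.0], [-67.0, 560.0], [-59.0, 559.0], [-51.0, 560.0], [-43.0, 560.0], [-35.0, 558.0], [-27.0, 558.0], [-19.0, 558.0], [-11.0, 557.0], [-3.0, 557.0], [5.0, 555.0], [13.0, 555.0], [21.0, 555.0], [29.0, 555.0], [37.0, 555.0], [45.0, 553.0], [53.0, 553.0], [61.0, 553.0], [69.0, 553.0], [77.0, 553.0], [85.0, 551.0], [93.0, 551.0], [101.0, 551.0], [109.0, 546.0], [117.0, 562.0], [125.0, 549.0], [133.0, 548.0], [141.0, 548.0], [149.0, 548.0], [157.0, 548.0], [165.0, 546.0], [173.0, 546.0], [181.0, 546.0], [189.0, 566.0]]
1 [-5.45142692e-02  6.30592187e+02] 35 39 angle -3.120348971160598
[[-115.0, 636.0], [-107.0, 637.0], [-99.0, 637.0], [-91.0, 636.0], [-83.0, 634.0], [-75.0, 634.0], [-67.0, 634.0], [-59.0, 634.0], [-51.0, 571.0], [-43.0, 569.0], [-35.0, 632.0], [-27.0, 632.0], [-19.0, 632.0], [-11.0, 632.0], [-3.0, 630.0], [5.0, 630.0], [13.0, 630.0], [21.0, 630.0], [29.0, 630.0], [37.0, 628.0], [45.0, 627.0], [53.0, 627.0], [61.0
[... 163 characters left out ...]
], [149.0, 623.0], [157.0, 621.0], [165.0, 621.0], [173.0, 621.0], [181.0, 621.0], [189.0, 621.0]]
[[560.0, -117.0], [566.0, -122.0], [572.0, -122.0], [578.0, -122.0], [584.0, -122.0], [590.0, -123.0], [596.0, -121.0], [602.0, -121.0], [608.0, -121.0], [614.0, -121.0], [620.0, -99.0], [626.0, -116.0], [632.0, -120.0], [638.0, -119.0]]
[[560.0, 184.0], [566.0, 186.0], [572.0, 187.0], [578.0, 186.0], [584.0, 187.0], [590.0, 187.0], [596.0, 187.0], [602.0, 187.0], [608.0, 187.0], [614.0, 187.0], [620.0, 187.0], [626.0, 151.0], [632.0, 31.0], [638.0, -90.0]]
tab ((642.0260620117188, -40.81938552856445), (43.44112777709961, 8.464615821838379), 2.7574338912963867) [ 5.98496127e-02 -7.89505627e+01]
```

Emit:
{"op": "servo_tool", "data": {"moves": [[[1,0.0236,0.0294,0,0,0,0.0725],[1,0.0236,0.0294,0,0,0,0.0725],[1,0.0236,0.0294,0,0,0,0.0725],[1,0.0236,0.0294,0,0,0,0.0725],[1,0.0236,0.0294,0,0,0,0.0725],[1,0.0236,0.0294,0,0,0,0.0725],[1,0.0236,0.0294,0,0,0,0.0725],[1,0.0236,0.0294,0,0,0,0.0725],[1,0.0236,0.0294,0,0,0,0.0725],[1,0.0236,0.0294,0,0,0,0.0725],[1,0.0236,0.0294,0,0,0,0.0725],[1,0.0236,0.0294,0,0,0,0.0725],[1,0.0236,0.0294,0,0,0,0.0725],[1,0.0236,0.0294,0,0,0,0.0725],[1,0.0236,0.0294,0,0,0,0.0725],[1,0.0236,0.0294,0,0,0,0.0725]]], "newtons": 40}}

```text
time: 2.33
tcp_pos: [648.1, -63.9, 196.9]
ee_rot: [1.0, 0.029, 0.0, 0.0]
force: [0.2, -0.8, 0.1]
finger_gap: -0.1
```

Emit:
{"op": "servo_tool", "data": {"moves": [[[1,0,-0.002,-0.03,0,0,0],[1,0,0,-0.03,0,0,0],[1,0,0,-0.03,0,0,0],[1,0,0,-0.03,0,0,0],[1,0,0,-0.02,0,0,0],[1,0,0,-0.009,0,0,0],[1,0,0,0,0,0,0],[1,0,0,0,0,0,0]]]}}

```text
time: 3.0
tcp_pos: [647.4, -67.7, 48.4]
ee_rot: [1.0, 0.027, 0.0, 0.0]
force: [0.0, -0.9, 0.2]
finger_gap: 0.4
```

```bash
python3 - <<'E'
from h import *
s=env.read_state();print(s["time"],s["tcp_pos"],s["force"],s["qpos"])
for n in("top","scene"):
    a,d=env.grab_frame(n); a=a[:,:,::-1]
    a=a[110:330,170:440] if n=="top" else a[140:345,150:450]
    cv2.imwrite(f"pics/{n}1.png",cv2.resize(a,None,fx=2.6,fy=2.6,interpolation=2))
E
```

```text
3.0 [647.35384619 -67.74456171  48.37740768] [ 0.04228376 -0.94580166  0.20941695] [-1.83028397e-01  3.73793082e-01  1.48069595e+00  2.78999822e-05
  1.28696116e+00 -2.37990553e-01]
```

View pics/scene1.png

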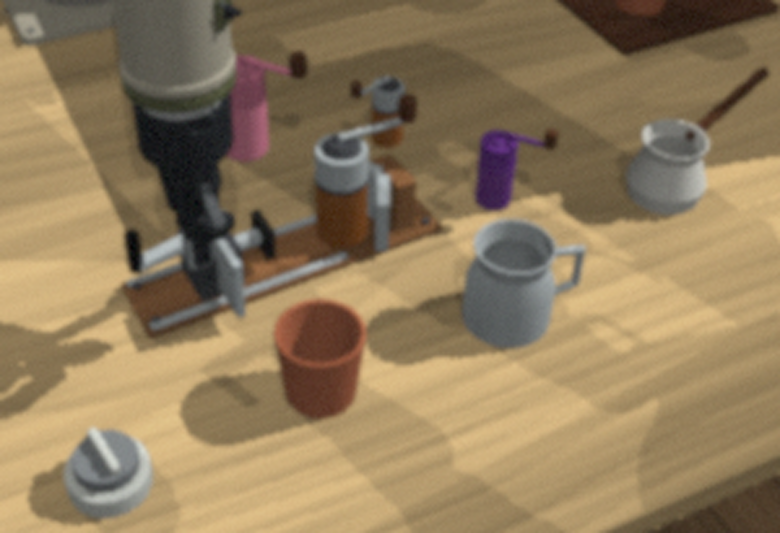

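View pics/top1.png

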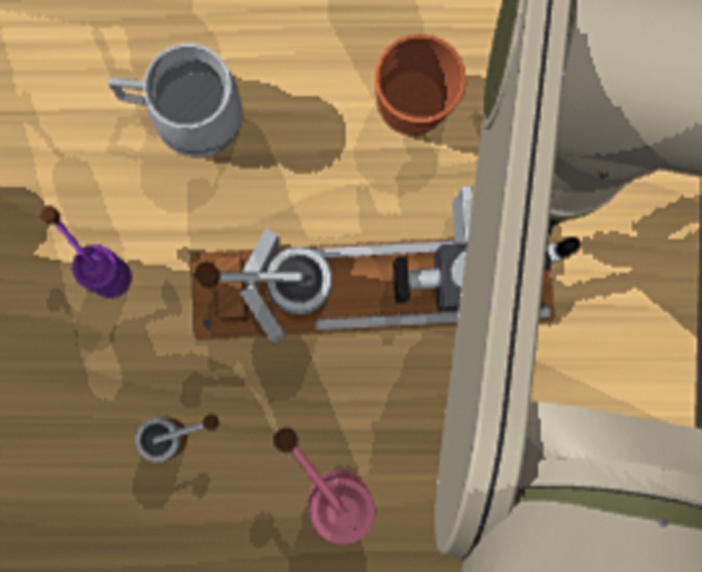

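Emit:
{"op": "servo_tool", "data": {"moves": [[[1,0,0.002,0,0,0,0],[1,0,0.002,0,0,0,0],[1,0,0.002,0,0,0,0],[1,-0.0005,0.002,0,0,0,0],[1,0,0.0015,0,0,0,0],[1,0,0.0015,0,0,0,0],[1,0,0.001,0,0,0,0],[1,0,0.001,0,0,0,0]]]}}

```text
time: 3.77
tcp_pos: [646.5, -54.5, 47.7]
ee_rot: [1.0, 0.028, -0.0, -0.0]
force: [0.5, 0.2, 0.4]
finger_gap: -0.3
```

Emit:
{"op": "servo_tool", "data": {"moves": [[[1,0,0.001,0,0,0,0],[1,0,0.001,0,0,0,0],[1,0,0.001,0,0,0,0]]]}}

```text
time: 4.02
tcp_pos: [646.6, -51.6, 47.7]
ee_rot: [1.0, 0.027, -0.0, -0.0]
force: [0.7, -0.4, -0.2]
finger_gap: -0.1
```

Emit:
{"op": "servo_tool", "data": {"moves": [[[1,0,0.001,0,0,0,0],[1,0,0.001,0,0,0,0]]]}}

```text
time: 4.18
tcp_pos: [646.6, -49.6, 47.8]
ee_rot: [1.0, 0.028, -0.0, 0.0]
force: [-0.4, -0.2, 0.1]
finger_gap: 0.2
```

Emit:
{"op": "servo_tool", "data": {"moves": [[[1,0,0.001,0,0,0,0],[1,0,0.001,0,0,0,0]]]}}

```text
time: 4.35
tcp_pos: [646.6, -47.6, 47.8]
ee_rot: [1.0, 0.027, -0.0, -0.0]
force: [0.7, 0.7, 0.8]
finger_gap: 0.1
```

Emit:
{"op": "servo_tool", "data": {"moves": [[[1,0,0.001,0,0,0,0],[1,0,0.001,0,0,0,0]]]}}

```text
time: 4.52
tcp_pos: [646.6, -45.6, 47.8]
ee_rot: [1.0, 0.028, -0.0, 0.0]
force: [0.2, 0.1, 0.4]
finger_gap: 0.3
```

Emit:
{"op": "servo_tool", "data": {"moves": [[[1,0,0.001,0,0,0,0],[1,0,0.001,0,0,0,0]]]}}

```text
time: 4.68
tcp_pos: [646.6, -43.6, 47.8]
ee_rot: [1.0, 0.027, -0.0, 0.0]
force: [0.1, 0.1, 0.6]
finger_gap: 0.1
```

```bash
python3 - <<'E'
from h import *
a,d=env.grab_frame("scene"); a=a[:,:,::-1]
cv2.imwrite(f"pics/s2.png",cv2.resize(a[180:290,170:310],None,fx=5.5,fy=5.4,interpolation=2))
P,u,v=world("scene",d)
m=(P[:,2]>76)&(P[:,2]<84)&(P[:,0]>618)&(P[:,0]<690)&(P[:,1]>-60)&(P[:,1]<20)
print(P[m].round().tolist()[:80])
E
```

```text
[[653.0, -42.0, 84.0], [651.0, -39.0, 81.0], [653.0, -37.0, 82.0], [652.0, -49.0, 83.0], [652.0, -46.0, 82.0], [652.0, -44.0, 81.0], [655.0, -43.0, 83.0], [656.0, -40.0, 83.0], [654.0, -37.0, 80.0], [654.0, -45.0, 80.0], [658.0, -44.0, 83.0], [656.0, -41.0, 80.0], [659.0, -40.0, 82.0], [659.0, -37.0, 81.0], [658.0, -44.0, 80.0], [659.0, -42.0, 80.0], [661.0, -40.0, 80.0], [664.0, -39.0, 83.0], [661.0, -36.0, 79.0], [660.0, -45.0, 78.0], [664.0, -44.0, 82.0], [665.0, -42.0, 82.0], [664.0, -39.0, 80.0], [665.0, -37.0, 80.0], [664.0, -41.0, 77.0], [665.0, -39.0, 78.0]]
```

View pics/s2.png

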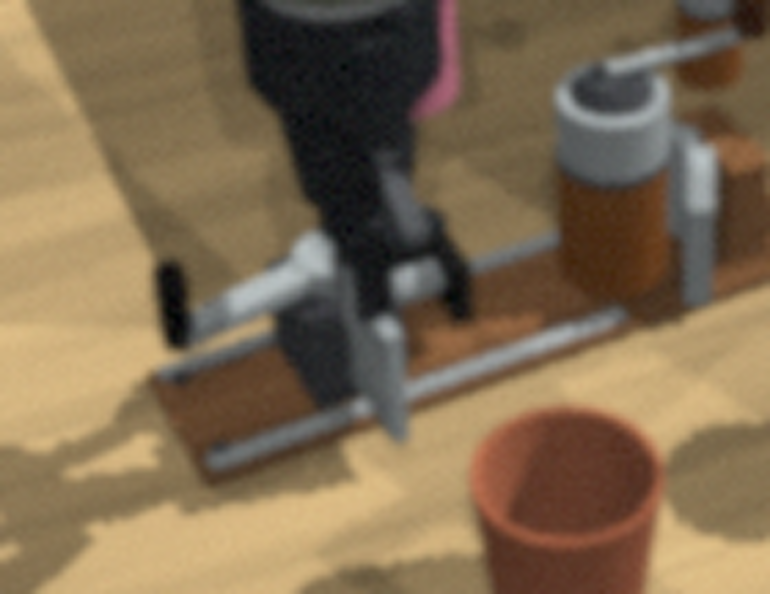

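```bash
python3 - <<'E'
from h import *
s=env.read_state();print(s["tcp_pos"],s["ee_rot"],s["force"],s["qpos"])
K,t,q=cam("scene");Rm=R.from_quat(q).as_matrix()
def pr(p):
    c=Rm.T@(np.array(p)-t); c=K@c; return c[:2]/c[2]
for p in [s["tcp_pos"],s["tcp_pos"]+[0,0,70],(662,-40,82),(620,-42,82),(662,-40,20)]:
    x=pr(p); print(p,x,(x-[170,180])*[5.5,5.4])
a,d=env.grab_frame("scene"); P,u,v=world("scene",d)
for (U,V) in [(375,310),(370,290),(365,270),(350,230),(330,180),(345,120),(400,200),(385,330),(355,310)]:
    uu=int(U/5.5+170);vv=int(V/5.4+180); i=np.nonzero((u==uu)&(v==vv))[0]; print(U,V,P[i].round(),a[vv,uu])
E
```

```text
[646.6255145  -43.34533639  47.79358359] [ 9.99620108e-01  2.75614860e-02  9.84253259e-06 -5.66475869e-05] [-0.16039371 -0.4720632  -0.4362324 ] [-1.46089488e-01  3.67484902e-01  1.48978214e+00  1.19877810e-04
  1.28432580e+00 -2.01253315e-01]
[646.6255145  -43.34533639  47.79358359] [237.34100463 247.91801949] [370.37552547 366.75730527]
[646.6255145  -43.34533639 117.79358359] [235.37694021 225.21564249] [359.57317114 244.16446944]
(662, -40, 82) [240.23610295 240.91314639] [386.29856622 328.93099051]
(620, -42, 82) [232.86204971 229.73853707] [345.74127343 268.58810019]
(662, -40, 20) [241.77260087 260.2491504 ] [394.74930477 433.34541215]
375 310 [[660. -44.  94.]] [34 35 36]
370 290 [[659. -45. 106.]] [19 21 22]
365 270 [[682. -54. 136.]] [25 27 28]
350 230 [[664. -53. 145.]] [21 23 26]
330 180 [[666. -59. 173.]] [24 27 26]
345 120 [[680. -57. 212.]] [21 25 25]
400 200 [[695. -43. 179.]] [89 92 97]
385 330 [[662. -41.  82.]] [159 166 167]
355 310 [[652. -51.  90.]] [67 71 70]
```

```bash
python3 - <<'E'
from h import *
K,t,q=cam("scene");Rm=R.from_quat(q).as_matrix()
def pr(p):
    c=Rm.T@(np.array(p)-t); c=K@c; return c[:2]/c[2]
for p in [(647,-67.7,48.4),(661,-78,48.4),(661,-57,48)]: print((pr(p)-[150,140])*2.6)
for p in [(661,-54,48),(632,-54,48),(661,-33,48),(661,-54,85),(632,-54,85)]: print((pr(p)-[170,180])*[5.5,5.4])
a,d=env.grab_frame("scene"); 
cv2.imwrite(f"pics/s3.png",cv2.resize(a[210:265,205:270,::-1],None,fx=11,fy=10,interpolation=cv2.INTER_NEAREST))
P,u,v=world("scene",d)
for uu in (231,233,235,237,239):
    print(uu,[(vv,*P[(u==uu)&(v==vv)][0].round().astype(int).tolist()) for vv in range(226,256,2)])
print(env.hold_point_z)
E
```

```text
[201.28469465 288.56063244]
[195.56260047 302.44431167]
[218.28693626 295.51053152]
[358.56499653 395.61570073]
[334.43141893 352.08642112]
[405.83530104 380.7698215 ]
[352.61264604 332.02559357]
[328.02500864 288.75109757]
231 [(226, 658, -57, 130), (228, 649, -55, 115), (230, 649, -55, 110), (232, 648, -55, 104), (234, 647, -55, 96), (236, 642, -54, 86), (238, 620, -48, 59), (240, 622, -49, 54), (242, 624, -50, 50), (244, 623, -51, 43), (246, 622, -51, 35), (248, 624, -52, 31), (250, 623, -52, 23), (252, 623, -52, 17), (254, 620, -52, 7)]
233 [(226, 660, -53, 130), (228, 670, -56, 134), (230, 651, -51, 110), (232, 654, -52, 107), (234, 654, -53, 101), (236, 653, -53, 94), (238, 653, -53, 88), (240, 627, -46, 57), (242, 625, -46, 49), (244, 623, -46, 41), (246, 623, -46, 35), (248, 624, -47, 29), (250, 623, -47, 21), (252, 623, -48, 15), (254, 626, -49, 11)]Traceback (most recent call last):
  File "<stdin>", line 11, in <module>
IndexError: index 0 is out of bounds for axis 0 with size 0
```

View pics/s3.png

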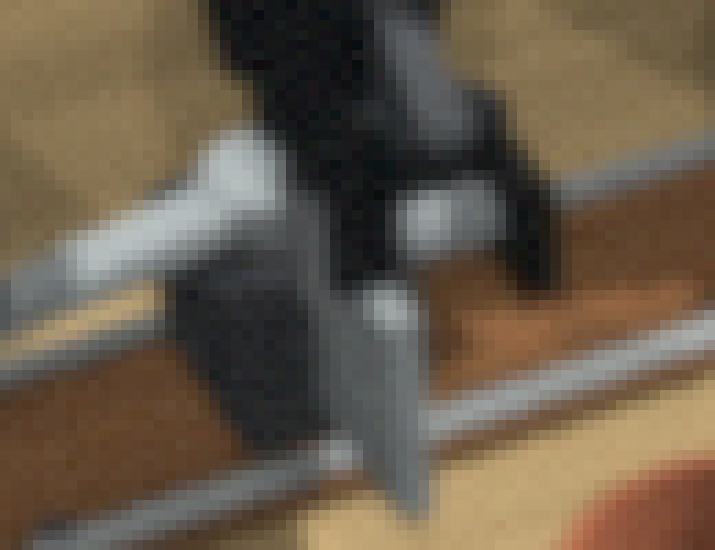

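```bash
python3 - <<'E'
from h import *
a,d=env.grab_frame("scene"); P,u,v=world("scene",d); C=a.reshape(-1,3)
col=a[v,u].astype(int)
m=(P[:,0]>615)&(P[:,0]<700)&(P[:,1]>-110)&(P[:,1]<10)&(P[:,2]>20)&(col.max(1)<75)
Q=P[m]
for z in range(20,260,8):
    q=Q[abs(Q[:,2]-z)<4]
    if len(q): print(z,len(q),np.percentile(q[:,:2],[2,98],axis=0).round().tolist())
print("tab")
m=(P[:,0]>610)&(P[:,0]<675)&(P[:,1]>-60)&(P[:,1]<-25)&(P[:,2]>15)&(P[:,2]<86)&(col.min(1)>85)
Q=P[m]
for z in range(20,90,8):
    q=Q[abs(Q[:,2]-z)<4]
    if len(q): print(z,len(q),np.percentile(q[:,:2],[2,98],axis=0).round().tolist())
print(env.read_state()["time"])
E
```

```text
20 12 [[616.0, -64.0], [631.0, -46.0]]
28 25 [[618.0, -65.0], [632.0, -45.0]]
36 24 [[618.0, -65.0], [628.0, -46.0]]
44 23 [[620.0, -64.0], [628.0, -32.0]]
52 26 [[618.0, -65.0], [627.0, -21.0]]
60 25 [[615.0, -64.0], [625.0, -48.0]]
84 8 [[647.0, -56.0], [653.0, -35.0]]
92 20 [[643.0, -56.0], [660.0, -35.0]]
100 14 [[657.0, -52.0], [661.0, -38.0]]
108 23 [[652.0, -53.0], [661.0, -37.0]]
116 6 [[651.0, -55.0], [659.0, -41.0]]
124 5 [[640.0, -57.0], [661.0, -55.0]]
132 43 [[621.0, -58.0], [679.0, -37.0]]
140 19 [[643.0, -57.0], [688.0, -31.0]]
148 49 [[633.0, -62.0], [693.0, -34.0]]
156 39 [[633.0, -62.0], [699.0, -33.0]]
164 34 [[631.0, -62.0], [697.0, -45.0]]
172 43 [[637.0, -63.0], [699.0, -46.0]]
180 59 [[631.0, -65.0], [696.0, -29.0]]
188 65 [[650.0, -63.0], [690.0, -34.0]]
196 48 [[665.0, -55.0], [688.0, -34.0]]
204 34 [[676.0, -55.0], [686.0, -34.0]]
212 77 [[660.0, -79.0], [685.0, -21.0]]
220 113 [[651.0, -82.0], [684.0, -17.0]]
228 109 [[650.0, -82.0], [684.0, -14.0]]
236 115 [[653.0, -81.0], [685.0, -17.0]]
244 135 [[649.0, -82.0], [684.0, -12.0]]
252 179 [[647.0, -82.0], [682.0, -14.0]]
tab
20 8 [[637.0, -45.0], [664.0, -37.0]]
28 13 [[646.0, -45.0], [666.0, -37.0]]
36 9 [[649.0, -45.0], [666.0, -37.0]]
44 13 [[656.0, -45.0], [666.0, -36.0]]
52 12 [[649.0, -45.0], [665.0, -38.0]]
60 11 [[655.0, -44.0], [667.0, -38.0]]
68 11 [[610.0, -52.0], [666.0, -38.0]]
76 18 [[612.0, -51.0], [665.0, -36.0]]
84 13 [[652.0, -44.0], [663.0, -37.0]]
4.8833
```

Emit:
{"op": "servo_tool", "data": {"moves": [[[1,0.0015,-0.016,0,0,0,0],[1,0,-0.016,0,0,0,0],[1,0,0,0,0,0,0]]]}}

```text
time: 5.13
tcp_pos: [648.2, -79.6, 48.0]
ee_rot: [1.0, 0.027, 0.0, 0.001]
force: [0.7, -0.6, -0.2]
finger_gap: -0.2
```

```bash
python3 - <<'E'
from h import *
s=env.read_state();print(s["time"],s["tcp_pos"],s["force"])
a,d=env.grab_frame("scene"); P,u,v=world("scene",d)
K,t,q=cam("scene");Rm=R.from_quat(q).as_matrix()
def pr(p):
    c=Rm.T@(np.array(p)-t); c=K@c; return c[:2]/c[2]
b=cv2.resize(a[200:270,190:280,::-1],None,fx=8,fy=8,interpolation=2)
for dz in(0,20,40):
    x=(pr(s["tcp_pos"]+[15,-11,dz])-[190,200])*8; cv2.circle(b,tuple(int(i) for i in x),4,(0,0,255),-1)
    x=(pr(s["tcp_pos"]+[-15,-11,dz])-[190,200])*8; cv2.circle(b,tuple(int(i) for i in x),4,(0,255,0),-1)
cv2.imwrite("pics/s4.png",b)
col=a[v,u].astype(int)
m=(P[:,0]>630)&(P[:,0]<700)&(P[:,1]>-110)&(P[:,1]<-48)&(P[:,2]>10)&(P[:,2]<140)&(col.max(1)<75)
Q=P[m]
for z in range(12,140,6):
    q=Q[abs(Q[:,2]-z)<3]
    if len(q): print(z,len(q),np.percentile(q[:,:2],[2,98],axis=0).round().tolist())
E
```

```text
5.1333 [648.18868707 -79.57402809  47.95936419] [ 0.7431844  -0.61747054 -0.2411368 ]
84 3 [[653.0, -87.0], [654.0, -75.0]]
90 10 [[653.0, -87.0], [662.0, -70.0]]
96 15 [[654.0, -87.0], [663.0, -71.0]]
102 17 [[655.0, -88.0], [662.0, -71.0]]
108 16 [[656.0, -88.0], [662.0, -74.0]]
114 6 [[653.0, -91.0], [662.0, -73.0]]
126 10 [[641.0, -93.0], [677.0, -83.0]]
132 24 [[649.0, -93.0], [681.0, -70.0]]
138 10 [[663.0, -92.0], [685.0, -86.0]]
```

View pics/s4.png

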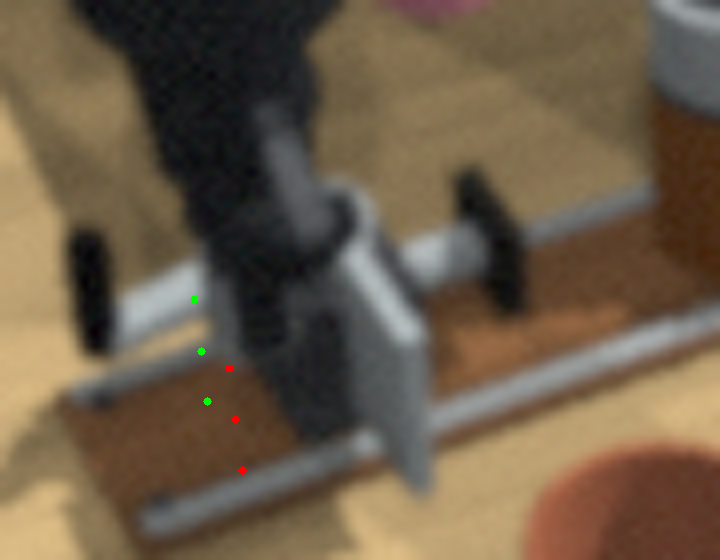

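Emit:
{"op": "servo_tool", "data": {"moves": [[[1,0,0,-0.01,0,0,0],[1,0,0,-0.01,0,0,0],[1,0,0,-0.008,0,0,0],[1,0,0,0,0,0,0]]]}}

```text
time: 5.52
tcp_pos: [645.6, -74.9, 16.1]
ee_rot: [1.0, 0.028, -0.003, -0.001]
force: [-1.1, 0.5, -0.6]
finger_gap: -0.1
```

```bash
cat > look.py <<'E'
from h import *
import sys
s=env.read_state();print(s["time"],s["tcp_pos"],s["force"],s["finger_gap"])
a,d=env.grab_frame("scene"); P,u,v=world("scene",d)
b=cv2.resize(a[200:270,190:280,::-1],None,fx=8,fy=8,interpolation=2)
cv2.imwrite(sys.argv[1],b)
col=a[v,u].astype(int); T=s["tcp_pos"]
m=(P[:,0]>T[0]-18)&(P[:,0]<700)&(P[:,1]>T[1]-30)&(P[:,1]<T[1]+30)&(P[:,2]>10)&(P[:,2]<140)&(col.max(1)<75)
Q=P[m]
for z in range(12,140,6):
    q=Q[abs(Q[:,2]-z)<3]
    if len(q): print(z,len(q),np.percentile(q[:,:2],[2,98],axis=0).round().tolist())
E
python3 look.py pics/s5.png
```

```text
5.5167 [645.62959929 -74.86194272  16.06101667] [-1.07530425  0.52243198 -0.64437441] -0.08774989396003507
12 2 [[628.0, -60.0], [629.0, -58.0]]
24 2 [[633.0, -46.0], [633.0, -45.0]]
30 1 [[633.0, -45.0], [633.0, -45.0]]
36 3 [[629.0, -46.0], [635.0, -45.0]]
42 2 [[629.0, -46.0], [632.0, -45.0]]
48 1 [[650.0, -72.0], [650.0, -72.0]]
54 5 [[631.0, -81.0], [655.0, -45.0]]
60 10 [[651.0, -85.0], [658.0, -70.0]]
66 17 [[650.0, -86.0], [661.0, -69.0]]
72 16 [[648.0, -86.0], [660.0, -51.0]]
78 15 [[643.0, -87.0], [660.0, -70.0]]
84 4 [[647.0, -87.0], [654.0, -84.0]]
90 1 [[656.0, -87.0], [656.0, -87.0]]
96 16 [[641.0, -89.0], [677.0, -66.0]]
102 17 [[652.0, -88.0], [681.0, -66.0]]
108 12 [[657.0, -88.0], [687.0, -70.0]]
114 27 [[652.0, -92.0], [692.0, -66.0]]
120 30 [[637.0, -94.0], [695.0, -68.0]]
126 27 [[634.0, -94.0], [699.0, -72.0]]
132 16 [[634.0, -93.0], [693.0, -76.0]]
138 26 [[637.0, -93.0], [692.0, -77.0]]
```

View pics/s5.png

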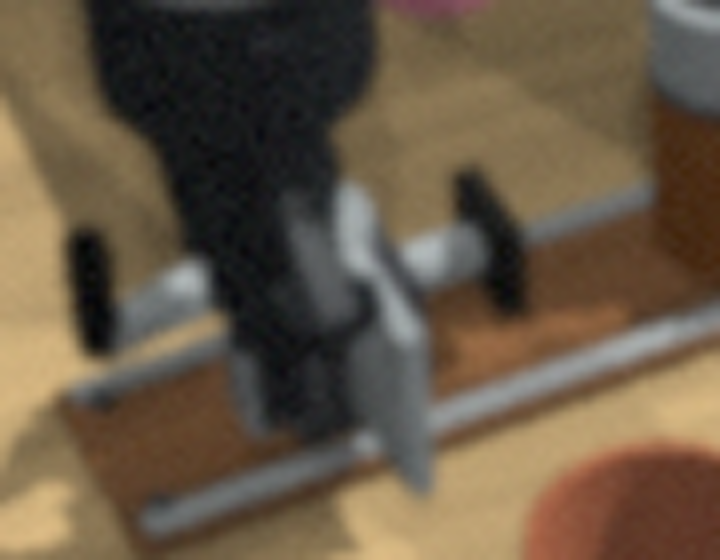

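Emit:
{"op": "servo_tool", "data": {"moves": [[[1,0,0.001,-0.002,0,0,0],[1,0,0.0015,-0.002,0,0,0],[1,0,0.0015,-0.001,0,0,0],[1,0,0.0015,-0.001,0,0,0],[1,0,0.0015,0,0,0,0],[1,0,0.0015,0,0,0,0],[1,0,0.0015,0,0,0,0],[1,0,0.0015,0,0,0,0],[1,0,0.0015,0,0,0,0],[1,0,0.001,0,0,0,0]]]}}

```text
time: 6.4
tcp_pos: [648.2, -61.5, 13.9]
ee_rot: [1.0, 0.028, 0.0, 0.0]
force: [0.1, -0.5, 0.2]
finger_gap: 0.0
```

Emit:
{"op": "servo_tool", "data": {"moves": [[[1,0,0.001,0,0,0,0],[1,0,0.001,0,0,0,0],[1,0,0.001,0,0,0,0],[1,0,0,0,0,0,0]]]}}

```text
time: 6.73
tcp_pos: [648.1, -58.5, 13.8]
ee_rot: [1.0, 0.028, -0.0, -0.0]
force: [-1.1, -0.3, 0.3]
finger_gap: 0.4
```

Emit:
{"op": "servo_tool", "data": {"moves": [[[1,0,0.001,0,0,0,0],[1,0,0.001,0,0,0,0]]]}}

```text
time: 6.9
tcp_pos: [648.1, -56.7, 13.8]
ee_rot: [1.0, 0.027, -0.0, 0.0]
force: [0.5, -0.3, 0.2]
finger_gap: 0.0
```

Emit:
{"op": "servo_tool", "data": {"moves": [[[1,0,0.001,0,0,0,0],[1,0,0.001,0,0,0,0]]]}}

```text
time: 7.07
tcp_pos: [648.1, -54.6, 13.8]
ee_rot: [1.0, 0.027, 0.0, 0.0]
force: [-0.3, -3.9, -0.6]
finger_gap: -0.1
```

Emit:
{"op": "servo_tool", "data": {"moves": [[[1,0,0.001,0,0,0,0],[1,0,0.001,0,0,0,0]]]}}

```text
time: 7.23
tcp_pos: [648.1, -54.7, 13.9]
ee_rot: [1.0, 0.027, 0.0, 0.001]
force: [-0.4, -12.1, -1.5]
finger_gap: 0.1
```

Emit:
{"op": "servo_tool", "data": {"moves": [[[1,0,0.001,0,0,0,0],[1,0,0.001,0,0,0,0],[1,0,0.0015,0,0,0,0],[1,-0.0005,0.002,0,0,0,0],[1,0,0.002,0,0,0,0],[1,0,0.002,0,0,0,0],[1,-0.0005,0.002,0,0,0,0],[1,0,0.002,0,0,0,0]]]}}

```text
time: 7.9
tcp_pos: [647.4, -42.1, 13.8]
ee_rot: [1.0, 0.027, 0.0, 0.002]
force: [1.2, -12.3, -1.8]
finger_gap: 0.2
```

Emit:
{"op": "servo_tool", "data": {"moves": [[[1,0,0.002,0,0,0,0],[1,0,0.002,0,0,0,0],[1,0,0.002,0,0,0,0],[1,-0.0005,0.002,0,0,0,0]]]}}

```text
time: 8.23
tcp_pos: [646.9, -34.1, 13.9]
ee_rot: [1.0, 0.027, 0.0, 0.002]
force: [3.3, -12.2, -3.1]
finger_gap: -0.3
```

Emit:
{"op": "servo_tool", "data": {"moves": [[[1,0,0.002,0,0,0,0],[1,0,0.002,0,0,0,0],[1,0,0.002,0,0,0,0],[1,0,0.002,0,0,0,0]]]}}

```text
time: 8.57
tcp_pos: [646.5, -26.1, 13.8]
ee_rot: [1.0, 0.027, -0.0, 0.002]
force: [-2.0, -12.3, 0.3]
finger_gap: -0.4
```

Emit:
{"op": "servo_tool", "data": {"moves": [[[1,-0.0005,0.002,0,0,0,0],[1,0,0.002,0,0,0,0],[1,0,0.002,0,0,0,0]]]}}

```text
time: 8.82
tcp_pos: [646.2, -20.1, 13.8]
ee_rot: [1.0, 0.027, 0.0, 0.002]
force: [0.1, -12.8, -0.7]
finger_gap: -0.2
```

Emit:
{"op": "servo_tool", "data": {"moves": [[[1,-0.0005,0.0015,0,0,0,0],[1,0,0.0015,0,0,0,0]]]}}

```text
time: 8.98
tcp_pos: [646.0, -17.1, 13.9]
ee_rot: [1.0, 0.027, 0.0, 0.002]
force: [1.4, -12.3, -1.0]
finger_gap: 0.4
```

```bash
cat > look2.py <<'E'
from h import *
import sys
s=env.read_state();print(s["time"],s["tcp_pos"],s["force"],s["finger_gap"])
a,d=env.grab_frame("scene"); 
cv2.imwrite(sys.argv[1],cv2.resize(a[170:270,190:310,::-1],None,fx=6,fy=5.9,interpolation=2))
a,d=env.grab_frame("top"); 
cv2.imwrite(sys.argv[2],cv2.resize(a[160:260,230:410,::-1],None,fx=4.4,fy=4.4,interpolation=2))
E
python3 look2.py pics/s6.png pics/t6.png
```

```text
8.9833 [646.03770677 -17.07116646  13.85895364] [  1.41242197 -12.33204697  -1.03353848] 0.35814988166191974
```

View pics/s6.png

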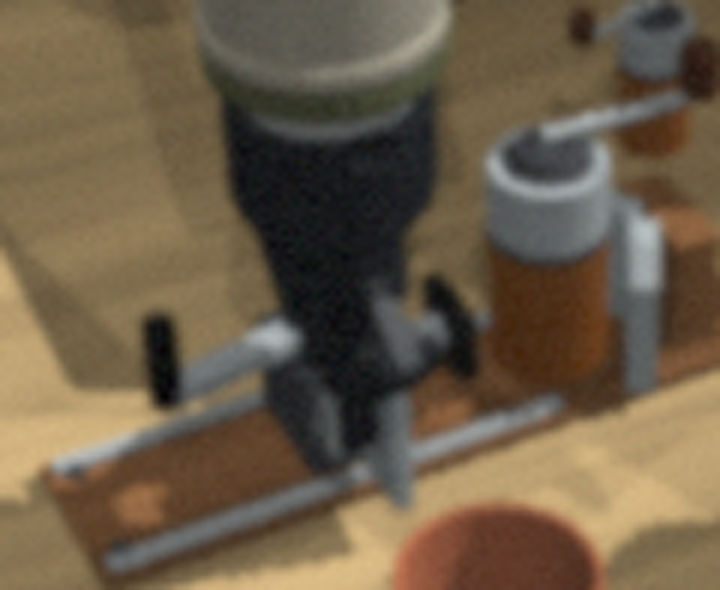

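View pics/t6.png

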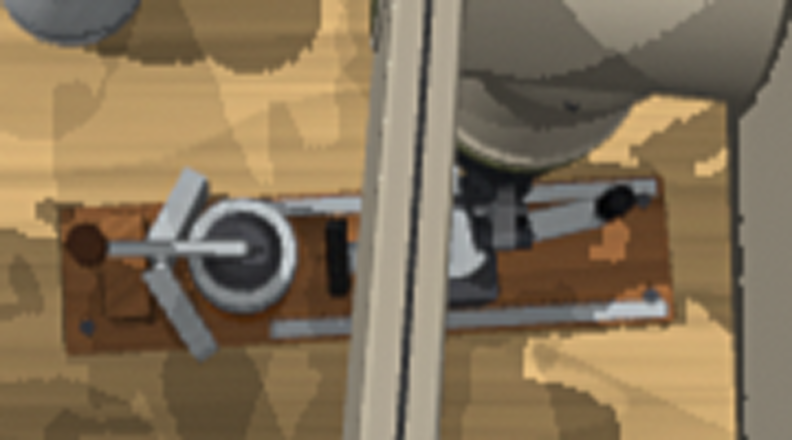

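Emit:
{"op": "servo_tool", "data": {"moves": [[[1,0,0.0015,0,0,0,0],[1,0,0.0015,0,0,0,0],[1,-0.0005,0.0015,0,0,0,0]]]}}

```text
time: 9.33
tcp_pos: [645.8, -12.6, 13.9]
ee_rot: [1.0, 0.027, 0.001, 0.002]
force: [4.7, -12.8, -4.0]
finger_gap: -0.0
```

Emit:
{"op": "servo_tool", "data": {"moves": [[[1,0,0.001,0,0,0,0],[1,0,0.001,0,0,0,0]]]}}

```text
time: 9.5
tcp_pos: [645.7, -10.6, 13.9]
ee_rot: [1.0, 0.027, 0.001, 0.002]
force: [1.6, -12.1, -1.8]
finger_gap: -0.1
```

Emit:
{"op": "servo_tool", "data": {"moves": [[[1,0,0.001,0,0,0,0],[1,0,0.001,0,0,0,0]]]}}

```text
time: 9.67
tcp_pos: [645.6, -8.6, 13.8]
ee_rot: [1.0, 0.027, 0.0, 0.002]
force: [1.7, -12.1, -2.7]
finger_gap: 0.1
```

Emit:
{"op": "servo_tool", "data": {"moves": [[[1,0,0.001,0,0,0,0],[1,0,0.001,0,0,0,0]]]}}

```text
time: 9.83
tcp_pos: [645.4, -6.6, 13.8]
ee_rot: [1.0, 0.027, 0.0, 0.002]
force: [1.7, -11.5, -1.2]
finger_gap: -0.1
```

Emit:
{"op": "servo_tool", "data": {"moves": [[[1,0,0.001,0,0,0,0],[1,0,0.001,0,0,0,0]]]}}

```text
time: 10.0
tcp_pos: [645.4, -4.6, 13.9]
ee_rot: [1.0, 0.027, 0.0, 0.002]
force: [0.8, -12.9, -0.2]
finger_gap: -0.3
```

Emit:
{"op": "servo_tool", "data": {"moves": [[[1,0,0.001,0,0,0,0],[1,0,0.001,0,0,0,0]]]}}

```text
time: 10.17
tcp_pos: [645.2, -2.6, 13.8]
ee_rot: [1.0, 0.027, 0.0, 0.002]
force: [-0.2, -12.0, -1.1]
finger_gap: 0.0
```

Emit:
{"op": "servo_tool", "data": {"moves": [[[1,0,0.001,0,0,0,0],[1,0,0.001,0,0,0,0]]]}}

```text
time: 10.33
tcp_pos: [645.1, -0.6, 13.8]
ee_rot: [1.0, 0.027, -0.0, 0.002]
force: [-0.0, -11.9, -0.7]
finger_gap: 0.1
```

Emit:
{"op": "servo_tool", "data": {"moves": [[[1,0,0.001,0,0,0,0]]]}}

```text
time: 10.42
tcp_pos: [645.0, 0.3, 13.8]
ee_rot: [1.0, 0.027, -0.0, 0.002]
force: [-0.1, -13.0, 0.4]
finger_gap: 0.0
```

Emit:
{"op": "servo_tool", "data": {"moves": [[[1,0,0.001,0,0,0,0]]]}}

```text
time: 10.5
tcp_pos: [645.0, 1.1, 13.8]
ee_rot: [1.0, 0.027, -0.0, 0.002]
force: [-1.4, -13.3, -0.5]
finger_gap: 0.4
```

Contact with the grinder is starting (travel ≈55 mm).

Emit:
{"op": "servo_tool", "data": {"moves": [[[1,0,0.001,0,0,0,0]]]}}

```text
time: 10.58
tcp_pos: [645.0, 1.9, 13.8]
ee_rot: [1.0, 0.027, -0.0, 0.002]
force: [-1.4, -13.9, 0.3]
finger_gap: -0.4
```

Emit:
{"op": "servo_tool", "data": {"moves": [[[1,0,0.001,0,0,0,0]]]}}

```text
time: 10.67
tcp_pos: [644.9, 2.8, 13.8]
ee_rot: [1.0, 0.027, -0.0, 0.002]
force: [-1.3, -14.8, 0.4]
finger_gap: 0.1
```

Emit:
{"op": "servo_tool", "data": {"moves": [[[1,0,0.001,0,0,0,0]]]}}

```text
time: 10.75
tcp_pos: [644.9, 3.8, 13.8]
ee_rot: [1.0, 0.027, -0.0, 0.002]
force: [-1.5, -14.7, 1.1]
finger_gap: 0.0
```

Emit:
{"op": "servo_tool", "data": {"moves": [[[1,0,0.001,0,0,0,0]]]}}

```text
time: 10.83
tcp_pos: [644.8, 4.7, 13.8]
ee_rot: [1.0, 0.027, -0.0, 0.002]
force: [-2.2, -14.9, 1.5]
finger_gap: -0.1
```

Emit:
{"op": "servo_tool", "data": {"moves": [[[1,0,0.001,0,0,0,0],[1,0,0.001,0,0,0,0]]]}}

```text
time: 11.0
tcp_pos: [644.7, 6.7, 13.8]
ee_rot: [1.0, 0.027, -0.001, 0.002]
force: [-3.1, -13.9, 1.5]
finger_gap: 0.0
```

Emit:
{"op": "servo_tool", "data": {"moves": [[[1,0,0.001,0,0,0,0]]]}}

```text
time: 11.08
tcp_pos: [644.6, 7.7, 13.8]
ee_rot: [1.0, 0.027, -0.001, 0.002]
force: [-2.3, -15.1, 2.2]
finger_gap: -0.1
```

Emit:
{"op": "servo_tool", "data": {"moves": [[[1,0,0.001,0,0,0,0]]]}}

```text
time: 11.17
tcp_pos: [644.6, 8.7, 13.8]
ee_rot: [1.0, 0.027, -0.001, 0.002]
force: [-3.3, -13.2, 2.3]
finger_gap: -0.1
```

```bash
python3 look2.py pics/s7.png pics/t7.png
```

```text
11.1667 [644.6122912    8.73961693  13.83493622] [ -3.32081802 -13.2117583    2.34455425] -0.0956724946021313
```

View pics/t7.png

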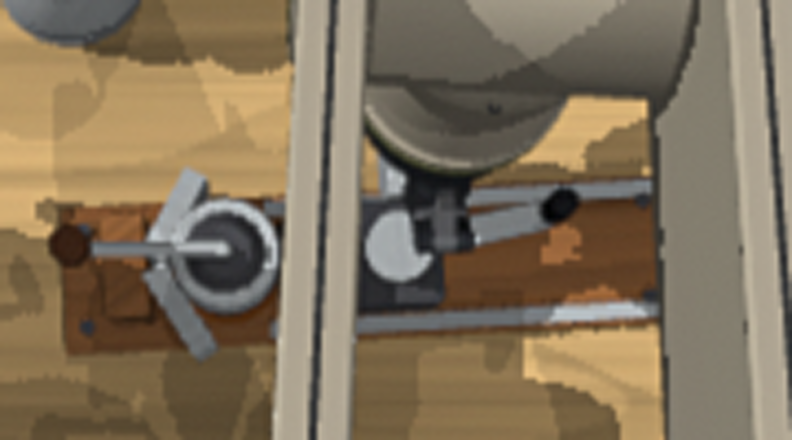

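Emit:
{"op": "servo_tool", "data": {"moves": [[[1,-0.0005,0.0005,0,0,0,0],[1,0,0.0005,0,0,0,0]]]}}

```text
time: 11.43
tcp_pos: [644.5, 9.7, 13.8]
ee_rot: [1.0, 0.027, -0.0, 0.002]
force: [-0.6, -15.2, -0.4]
finger_gap: 0.1
```

Emit:
{"op": "servo_tool", "data": {"moves": [[[1,0,0.0005,0,0,0,0],[1,0,0.0005,0,0,0,0]]]}}

```text
time: 11.6
tcp_pos: [644.5, 10.4, 13.8]
ee_rot: [1.0, 0.027, -0.0, 0.002]
force: [-1.4, -17.2, 0.9]
finger_gap: -0.0
```

Emit:
{"op": "servo_tool", "data": {"moves": [[[1,0,0.0005,0,0,0,0],[1,0,0.0005,0,0,0,0]]]}}

```text
time: 11.77
tcp_pos: [644.4, 11.2, 13.8]
ee_rot: [1.0, 0.027, -0.0, 0.003]
force: [-1.5, -16.7, 0.7]
finger_gap: 0.1
```

Emit:
{"op": "servo_tool", "data": {"moves": [[[1,0,0.0005,0,0,0,0]]]}}

```text
time: 11.85
tcp_pos: [644.4, 11.5, 13.8]
ee_rot: [1.0, 0.027, -0.0, 0.003]
force: [-2.5, -18.8, 0.1]
finger_gap: 0.0
```

Emit:
{"op": "servo_tool", "data": {"moves": [[[1,0,0,0,0,0,0],[1,0,-0.002,0,0,0,0],[1,0,-0.003,0,0,0,0],[1,0,-0.004,0,0,0,0],[1,0,-0.005,0,0,0,0],[1,0,-0.005,0,0,0,0],[1,0,-0.002,0.002,0,0,0],[1,0,0,0.006,0,0,0],[1,0,0,0.012,0,0,0],[1,0,0,0.016,0,0,0],[1,0,0,0.016,0,0,0],[1,0,0,0.014,0,0,0],[1,0,0,0.008,0,0,0],[1,0,0,0.002,0,0,0],[1,0,0,0,0,0,0]]]}}

```text
time: 13.1
tcp_pos: [645.3, -5.1, 91.0]
ee_rot: [1.0, 0.028, 0.001, 0.0]
force: [-0.3, 0.8, -0.3]
finger_gap: 0.0
```

```bash
python3 look2.py pics/s8.png pics/t8.png; python3 - <<'E'
from h import *
for n in("top","scene"):
    a,d=env.grab_frame(n); P,u,v=world(n,d); col=a[v,u].astype(int)
    m=(P[:,2]>96)&(P[:,2]<113)&(P[:,0]>585)&(P[:,0]<625)&(P[:,1]>-80)&(P[:,1]<-30)&(col.max(1)<70)
    Q=P[m];print(n,len(Q),Q.mean(0) if len(Q) else 0, (Q.min(0).round(),Q.max(0).round()) if len(Q) else 0)
E
```

```text
13.1 [645.31973366  -5.09413216  91.01386658] [-0.31774271  0.84253955 -0.33983674] 0.026270058979539834
top 41 [608.58643268 -49.11015091 106.87198958] (array([603., -55., 100.]), array([615., -43., 111.]))
scene 28 [614.63891516 -50.84277523 103.03751743] (array([609., -56.,  96.]), array([619., -44., 109.]))
```

View pics/s8.png

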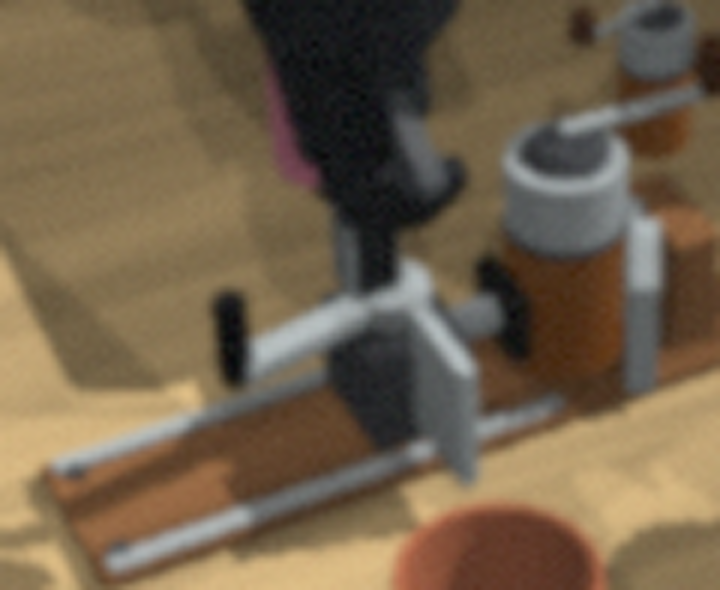

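View pics/t8.png

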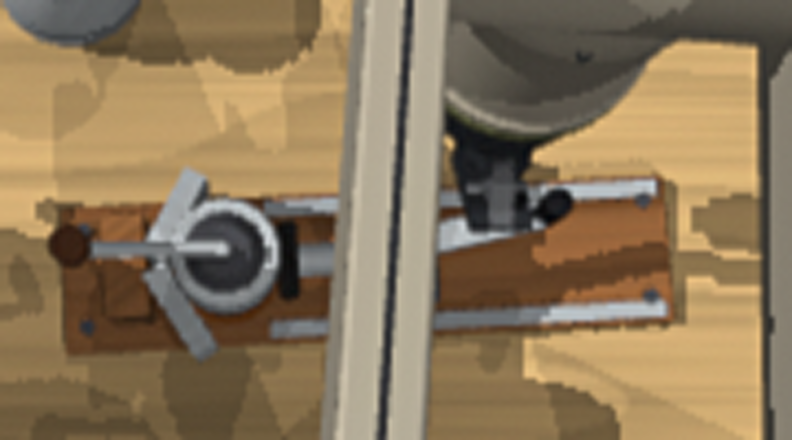

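```bash
python3 - <<'E'
from h import *
s=env.read_state(); T=s["tcp_pos"]; print(T,s["qpos"])
for n in("top","scene"):
    a,d=env.grab_frame(n); P,u,v=world(n,d); col=a[v,u].astype(int)
    m=(P[:,2]>84)&(P[:,2]<300)&(P[:,0]>560)&(P[:,0]<720)&(P[:,1]>-80)&(P[:,1]<50)&(col.max(1)<90)
    Q=P[m]; print(n)
    for z in range(84,300,12):
        q=Q[abs(Q[:,2]-z)<6]
        if len(q): print(z,len(q),np.percentile(q[:,:2],[2,98],axis=0).round().tolist())
    K,t,q=cam(n);Rm=R.from_quat(q).as_matrix()
    def pr(p):
        c=Rm.T@(np.array(p)-t); c=K@c; return c[:2]/c[2]
    b=a[:,:,::-1].copy(); 
    o=[190,170] if n=="scene" else [230,160]
    b=cv2.resize(b[o[1]:o[1]+100,o[0]:o[0]+120],None,fx=6,fy=6,interpolation=2)
    for dz,c in((0,(0,0,255)),(35,(0,255,0)),(75,(255,0,0))):
        x=(pr(T+[0,0,dz])-o)*6; cv2.circle(b,tuple(int(i) for i in x),5,c,-1)
    cv2.imwrite(f"pics/{n}9.png",b)
E
```

```text
[643.66960369  -5.06949701  88.3732092 ] [-8.74995336e-02  3.19443953e-01  1.47129830e+00 -2.95529891e-06
  1.35307929e+00 -1.42558415e-01]
top
84 7 [[603.0, -52.0], [611.0, -44.0]]
96 5 [[603.0, -48.0], [609.0, -44.0]]
108 38 [[603.0, -55.0], [615.0, -44.0]]
144 2 [[629.0, -2.0], [630.0, -0.0]]
180 20 [[611.0, -2.0], [621.0, 6.0]]
192 18 [[595.0, -2.0], [613.0, 4.0]]
204 29 [[591.0, -20.0], [605.0, 4.0]]
216 107 [[583.0, -21.0], [601.0, 3.0]]
228 51 [[595.0, -14.0], [608.0, 3.0]]
240 29 [[602.0, -18.0], [608.0, 2.0]]
252 22 [[605.0, -14.0], [610.0, 11.0]]
264 32 [[606.0, -19.0], [614.0, 16.0]]
276 29 [[605.0, -15.0], [614.0, 18.0]]
288 14 [[606.0, -4.0], [615.0, 18.0]]
scene
84 9 [[613.0, -56.0], [618.0, -47.0]]
96 21 [[613.0, -56.0], [618.0, -45.0]]
108 23 [[607.0, -57.0], [618.0, -45.0]]
120 1 [[647.0, -4.0], [647.0, -4.0]]
132 34 [[645.0, -17.0], [657.0, 0.0]]
144 37 [[646.0, -17.0], [658.0, 0.0]]
156 27 [[640.0, -18.0], [659.0, 1.0]]
168 53 [[622.0, -20.0], [675.0, 3.0]]
180 54 [[609.0, -21.0], [686.0, 6.0]]
192 92 [[600.0, -24.0], [694.0, 5.0]]
204 110 [[592.0, -24.0], [705.0, 5.0]]
216 127 [[632.0, -26.0], [705.0, 8.0]]
228 114 [[632.0, -26.0], [687.0, 3.0]]
240 77 [[659.0, -17.0], [686.0, 5.0]]
252 110 [[646.0, -43.0], [682.0, 16.0]]
264 185 [[641.0, -44.0], [682.0, 22.0]]
276 186 [[644.0, -44.0], [682.0, 22.0]]
288 204 [[642.0, -43.0], [681.0, 23.0]]
```

View pics/scene9.png

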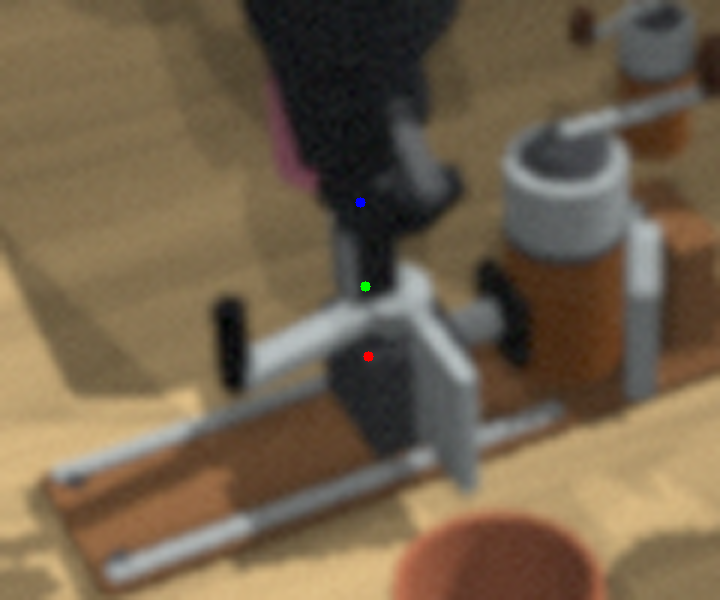

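View pics/top9.png

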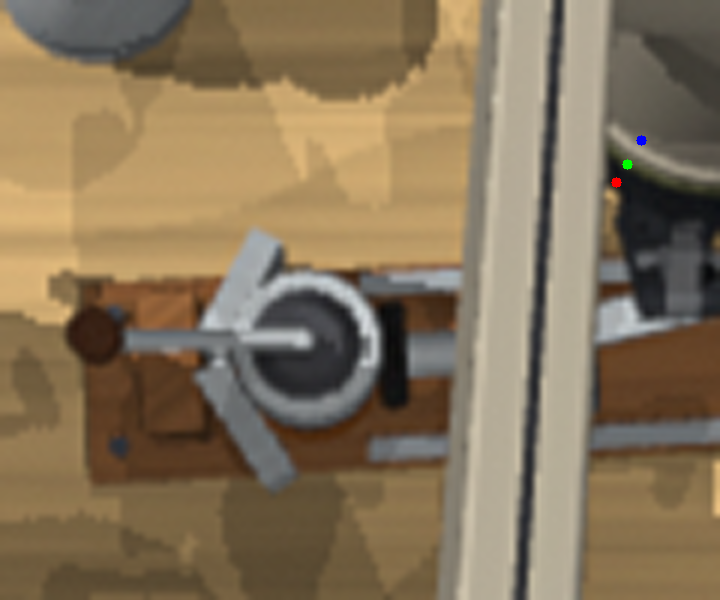

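Emit:
{"op": "servo_tool", "data": {"moves": [[[1,-0.0005,-0.0015,0,0,0,0.05],[1,-0.0005,-0.002,0,0,0,0.1],[1,-0.0005,-0.002,0,0,0,0.1],[1,-0.0005,-0.002,0,0,0,0.1],[1,-0.0005,-0.002,0,0,0,0.1],[1,-0.0005,-0.0022,0,0,0,0.1],[1,-0.0005,-0.0022,0,0,0,0.1],[1,-0.0005,-0.0022,0,0,0,0.1],[1,-0.0005,-0.0022,0,0,0,0.1],[1,-0.0005,-0.0022,0,0,0,0.1],[1,-0.0005,-0.0022,0,0,0,0.1],[1,-0.0005,-0.0022,0,0,0,0.1],[1,-0.0005,-0.0022,0,0,0,0.1],[1,-0.0005,-0.0022,0,0,0,0.1],[1,-0.0005,-0.0022,0,0,0,0.1],[1,-0.0005,-0.0022,0,0,0,0.1],[1,0,-0.0022,0,0,0,0.1],[1,0,-0.002,0,0,0,0.1],[1,0,0,0,0,0,0],[1,0,0,0,0,0,0]]]}}

```text
time: 15.07
tcp_pos: [636.3, -43.1, 89.3]
ee_rot: [0.621, 0.784, -0.0, -0.0]
force: [0.4, 0.1, -0.1]
finger_gap: -0.2
```

```bash
python3 - <<'E'
from h import *
s=env.read_state(); print(s["tcp_pos"],s["qpos"],R.from_quat(s["ee_rot"]).as_matrix()[:,0],s["force"])
E
```

```text
[636.30458163 -43.10064789  89.27584999] [-1.48009577e-01  3.01966287e-01  1.49080608e+00  1.61135310e-05
  1.34963734e+00 -1.94967168e+00] [-2.28816844e-01  9.73469440e-01  3.16814008e-04] [ 0.44806632  0.13064352 -0.08711727]
```

Emit:
{"op": "servo_tool", "data": {"moves": [[[1,0,0,-0.004,0,0,0],[1,0,0,-0.01,0,0,0],[1,0,0,-0.01,0,0,0],[1,0,0,-0.01,0,0,0],[1,0,0,-0.006,0,0,0],[1,0,0,-0.002,0,0,0],[1,0,0,0,0,0,0],[1,0,0,0,0,0,0]]]}}

```text
time: 15.73
tcp_pos: [636.6, -43.0, 47.7]
ee_rot: [0.62, 0.785, -0.0, -0.0]
force: [0.1, 1.1, 0.2]
finger_gap: 0.2
```

```bash
python3 look2.py pics/s10.png pics/t10.png; python3 - <<'E'
from h import *
s=env.read_state(); T=s["tcp_pos"]
a,d=env.grab_frame("scene"); P,u,v=world("scene",d); col=a[v,u].astype(int)
m=(P[:,2]>60)&(P[:,2]<180)&(P[:,0]>625)&(P[:,0]<700)&(P[:,1]>-110)&(P[:,1]<20)&(col.max(1)<90)
Q=P[m]
for z in range(66,180,6):
        q=Q[abs(Q[:,2]-z)<3]
        if len(q): print(z,len(q),np.percentile(q[:,:2],[2,98],axis=0).round().tolist())
E
```

```text
15.7333 [636.62373147 -43.03834259  47.74479505] [0.12365331 1.06015357 0.24304511] 0.20255761812930953
66 1 [[628.0, 20.0], [628.0, 20.0]]
78 1 [[638.0, -49.0], [638.0, -49.0]]
84 1 [[649.0, -50.0], [649.0, -50.0]]
90 13 [[634.0, -57.0], [648.0, -34.0]]
96 16 [[636.0, -58.0], [649.0, -32.0]]
102 18 [[635.0, -58.0], [649.0, -30.0]]
108 19 [[635.0, -59.0], [649.0, -34.0]]
114 17 [[636.0, -57.0], [651.0, -30.0]]
120 18 [[640.0, -57.0], [649.0, -32.0]]
126 33 [[638.0, -68.0], [654.0, -17.0]]
132 57 [[631.0, -71.0], [656.0, -10.0]]
138 89 [[630.0, -74.0], [657.0, -11.0]]
144 55 [[631.0, -82.0], [657.0, -1.0]]
150 59 [[634.0, -85.0], [658.0, 1.0]]
156 78 [[627.0, -88.0], [659.0, 6.0]]
162 82 [[630.0, -95.0], [661.0, 10.0]]
168 98 [[629.0, -99.0], [662.0, 15.0]]
174 132 [[628.0, -104.0], [662.0, 14.0]]
```

View pics/s10.png

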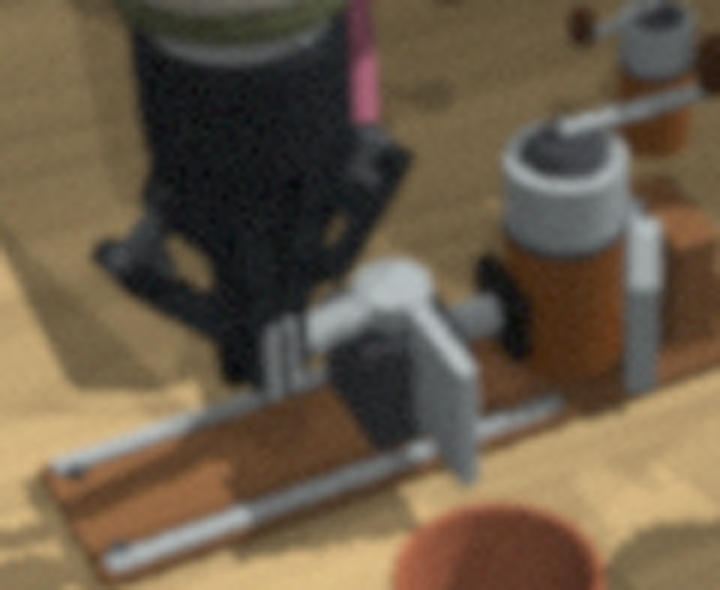

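```bash
python3 - <<'E'
from h import *
a,d=env.grab_frame("scene"); P,u,v=world("scene",d)
D={(x,y):i for i,(x,y) in enumerate(zip(u,v))}
for uu in (229,231,233,235,237,239,241):
    print(uu,[(vv,*P[D[uu,vv]].round().astype(int).tolist(),int(a[vv,uu].mean())) for vv in range(220,242,2) if (uu,vv) in D])
E
```

```text
229 [(220, 648, -57, 139, 25), (222, 648, -57, 133, 25), (224, 644, -57, 124, 22), (226, 643, -57, 117, 24), (228, 641, -57, 110, 27), (230, 643, -58, 106, 22), (232, 637, -57, 95, 18), (234, 619, -52, 72, 31), (236, 551, -33, 1, 82), (238, 568, -38, 10, 100), (240, 573, -40, 8, 73)]
231 [(220, 649, -53, 139, 23), (222, 649, -53, 133, 32), (224, 651, -54, 129, 22), (226, 647, -54, 120, 26), (228, 645, -53, 112, 29), (230, 645, -54, 107, 26), (232, 646, -54, 101, 23), (234, 646, -55, 95, 27), (236, 563, -31, 10, 85), (238, 566, -32, 6, 92), (240, 574, -35, 7, 64)]
233 [(220, 649, -48, 137, 29), (222, 647, -48, 130, 30), (224, 651, -50, 128, 27), (226, 643, -48, 114, 45), (228, 643, -48, 109, 53), (230, 643, -49, 103, 49), (232, 644, -49, 98, 47), (234, 643, -49, 91, 44), (236, 644, -50, 86, 71), (238, 568, -28, 6, 79), (240, 579, -32, 10, 61)]
235 [(220, 640, -41, 127, 25), (222, 648, -44, 128, 29), (224, 643, -43, 118, 48), (226, 650, -45, 119, 95), (228, 648, -45, 111, 103), (230, 647, -45, 104, 99), (232, 648, -46, 100, 98), (234, 646, -46, 92, 98), (236, 649, -47, 89, 90), (238, 5
[... 155 characters left out ...]
 648, -41, 110, 79), (230, 646, -40, 102, 80), (232, 647, -41, 97, 77), (234, 648, -42, 92, 83), (236, 569, -17, 9, 73), (238, 573, -19, 7, 60), (240, 580, -22, 7, 55)]
239 [(220, 644, -33, 128, 32), (222, 646, -34, 123, 42), (224, 639, -32, 111, 88), (226, 641, -33, 108, 88), (228, 642, -34, 102, 91), (230, 647, -36, 101, 89), (232, 645, -36, 93, 100), (234, 643, -35, 85, 104), (236, 568, -12, 6, 66), (238, 577, -15, 8, 59), (240, 583, -18, 8, 63)]
241 [(220, 644, -29, 126, 52), (222, 515, 14, 2, 89), (224, 601, -15, 74, 123), (228, 610, -19, 70, 89), (230, 541, 3, -1, 72), (232, 557, -2, 8, 93), (234, 567, -6, 11, 100), (236, 570, -7, 7, 70), (238, 576, -10, 6, 64), (240, 583, -12, 6, 60)]
```

View pics/t10.png

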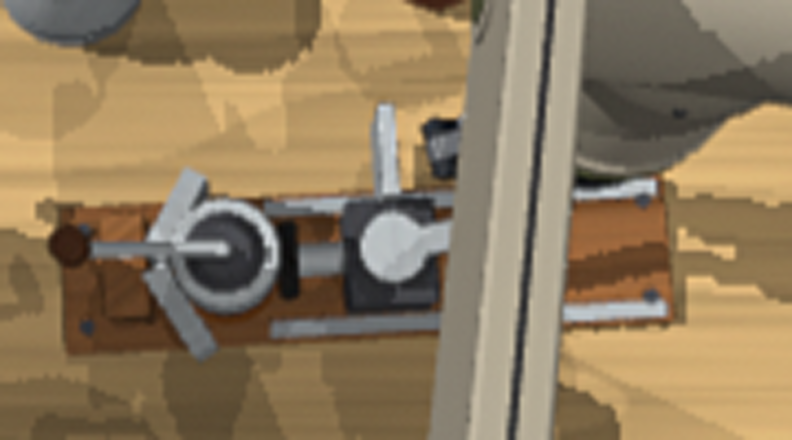

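Emit:
{"op": "servo_tool", "data": {"moves": [[[1,-0.0015,-0.0003,-0.001,0,0,0],[1,-0.0015,-0.0003,-0.001,0,0,0],[1,-0.0015,-0.0004,0,0,0,0],[1,-0.0015,-0.0004,0,0,0,0],[1,-0.001,-0.0003,0,0,0,0]]]}}

```text
time: 16.35
tcp_pos: [629.3, -44.8, 45.7]
ee_rot: [0.62, 0.785, -0.0, -0.0]
force: [0.2, 0.1, -0.6]
finger_gap: -0.0
```

Emit:
{"op": "servo_tool", "data": {"moves": [[[1,-0.001,-0.0002,0,0,0,0]]]}}

```text
time: 16.43
tcp_pos: [628.4, -45.1, 45.8]
ee_rot: [0.62, 0.785, -0.0, 0.0]
force: [-0.4, -0.9, 0.3]
finger_gap: 0.1
```

Emit:
{"op": "servo_tool", "data": {"moves": [[[1,-0.001,-0.0002,0,0,0,0]]]}}

```text
time: 16.52
tcp_pos: [627.6, -45.2, 45.9]
ee_rot: [0.62, 0.785, 0.0, 0.0]
force: [0.4, 0.1, -0.6]
finger_gap: -0.2
```

Emit:
{"op": "servo_tool", "data": {"moves": [[[1,-0.001,-0.0002,0,0,0,0]]]}}

```text
time: 16.6
tcp_pos: [626.8, -45.5, 45.9]
ee_rot: [0.62, 0.785, 0.0, 0.0]
force: [0.5, -0.4, -1.1]
finger_gap: 0.1
```

```bash
python3 - <<'E'
import numpy as np
y=np.radians(3.2);Rz=np.array([[np.cos(y),-np.sin(y)],[np.sin(y),np.cos(y)]])
def tcp(phi):
    t=phi-np.radians(10); p=75*np.array([-np.sin(t),-np.cos(t)]); d=np.array([-np.cos(t),np.sin(t)])
    return np.array([591.9,23.9])+Rz@(p-18*d)
print(tcp(0))
for k in range(0,42): print(k,round(k*.04,2),tcp(k*.04).round(1),(tcp((k+1)*.04)-tcp(k*.04)).round(2))
E
```

```text
[626.55073551 -45.00810205]
0 0.0 [626.6 -45. ] [-2.78 -1.33]
1 0.04 [623.8 -46.3] [-2.83 -1.22]
2 0.08 [620.9 -47.6] [-2.88 -1.1 ]
3 0.12 [618.1 -48.7] [-2.92 -0.99]
4 0.16 [615.1 -49.6] [-2.96 -0.87]
5 0.2 [612.2 -50.5] [-2.99 -0.75]
6 0.24 [609.2 -51.3] [-3.02 -0.63]
7 0.28 [606.2 -51.9] [-3.04 -0.51]
8 0.32 [603.1 -52.4] [-3.06 -0.39]
9 0.36 [600.1 -52.8] [-3.07 -0.26]
10 0.4 [597.  -53.1] [-3.08 -0.14]
11 0.44 [593.9 -53.2] [-3.08 -0.02]
12 0.48 [590.8 -53.2] [-3.08  0.11]
13 0.52 [587.7 -53.1] [-3.08  0.23]
14 0.56 [584.7 -52.9] [-3.06  0.35]
15 0.6 [581.6 -52.5] [-3.05  0.47]
16 0.64 [578.5 -52.1] [-3.03  0.59]
17 0.68 [575.5 -51.5] [-3.    0.72]
18 0.72 [572.5 -50.8] [-2.97  0.83]
19 0.76 [569.5 -49.9] [-2.93  0.95]
20 0.8 [566.6 -49. ] [-2.89  1.07]
21 0.84 [563.7 -47.9] [-2.85  1.18]
22 0.88 [560.9 -46.7] [-2.8  1.3]
23 0.92 [558.1 -45.4] [-2.74  1.41]
24 0.96 [555.3 -44. ] [-2.69  1.52]
25 1.0 [552.6 -42.5] [-2.62  1.62]
26 1.04 [550.  -40.9] [-2.56  1.73]
27 1.08 [547.5 -39.1] [-2.49  1.83]
28 1.12 [545.  -37.3] [-2.41  1.93]
29 1.16 [542.6 -35.4] [-2.33  2.02]
30 1.2 [540.2 -33.4] [-2.25  2.11]
31 1.24 [538.  -31.3] [-2.16  2.2 ]
32 1.28 [535.8 -29.1] [-2.07  2.28]
33 1.32 [533.7 -26.8] [-1.98  2.37]
34 1.36 [531.8 -24.4] [-1.88  2.44]
35 1.4 [529.9 -22. ] [-1.78  2.52]
36 1.44 [528.1 -19.4] [-1.68  2.59]
37 1.48 [526.4 -16.9] [-1.58  2.65]
38 1.52 [524.8 -14.2] [-1.47  2.71]
39 1.56 [523.4 -11.5] [-1.36  2.77]
40 1.6 [522.   -8.7] [-1.25  2.82]
41 1.64 [520.8  -5.9] [-1.13  2.87]
```

Emit:
{"op": "servo_tool", "data": {"moves": [[[1,-0.001,-0.0002,0,0,0,0]]]}}

```text
time: 16.68
tcp_pos: [625.8, -45.7, 45.9]
ee_rot: [0.62, 0.785, 0.0, 0.0]
force: [0.9, 0.0, -0.7]
finger_gap: -0.1
```

Emit:
{"op": "servo_tool", "data": {"moves": [[[1,-0.0014,-0.0006,0,0,0,-0.02],[1,-0.0014,-0.0006,0,0,0,-0.02],[1,-0.0014,-0.0006,0,0,0,-0.02]]]}}

```text
time: 16.93
tcp_pos: [621.6, -47.6, 46.0]
ee_rot: [0.644, 0.765, 0.0, 0.0]
force: [2.4, 0.4, -0.9]
finger_gap: -0.1
```

Emit:
{"op": "servo_tool", "data": {"moves": [[[1,-0.0014,-0.0006,0,0,0,-0.02],[1,-0.0014,-0.0006,0,0,0,-0.02]]]}}

```text
time: 17.1
tcp_pos: [618.8, -48.6, 46.0]
ee_rot: [0.659, 0.752, 0.0, 0.0]
force: [2.6, 0.3, 0.2]
finger_gap: -0.2
```

Emit:
{"op": "servo_tool", "data": {"moves": [[[1,-0.0029,-0.001,0,0,0,-0.04],[1,-0.0029,-0.0009,0,0,0,-0.04],[1,-0.003,-0.0008,0,0,0,-0.04]]]}}

```text
time: 17.35
tcp_pos: [610.2, -51.1, 46.1]
ee_rot: [0.703, 0.711, 0.001, 0.0]
force: [3.9, 1.1, -0.7]
finger_gap: -0.0
```

Emit:
{"op": "servo_tool", "data": {"moves": [[[1,-0.003,-0.0006,0,0,0,-0.04],[1,-0.003,-0.0005,0,0,0,-0.04],[1,-0.003,-0.0004,0,0,0,-0.04]]]}}

```text
time: 17.6
tcp_pos: [601.5, -52.6, 46.2]
ee_rot: [0.745, 0.668, 0.001, 0.001]
force: [5.7, 1.5, -1.5]
finger_gap: -0.1
```

Emit:
{"op": "servo_tool", "data": {"moves": [[[1,-0.0031,-0.0003,0,0,0,-0.04],[1,-0.0031,-0.0001,0,0,0,-0.04],[1,-0.0031,0,0,0,0,-0.04]]]}}

```text
time: 17.85
tcp_pos: [592.4, -53.0, 46.2]
ee_rot: [0.783, 0.622, 0.001, 0.001]
force: [7.1, 0.6, -1.5]
finger_gap: 0.0
```

```bash
python3 look2.py pics/s11.png pics/t11.png
```

```text
17.85 [592.39586943 -53.04329797  46.21076279] [ 7.07305569  0.58561965 -1.47361952] 0.014760180292676077
```

View pics/s11.png

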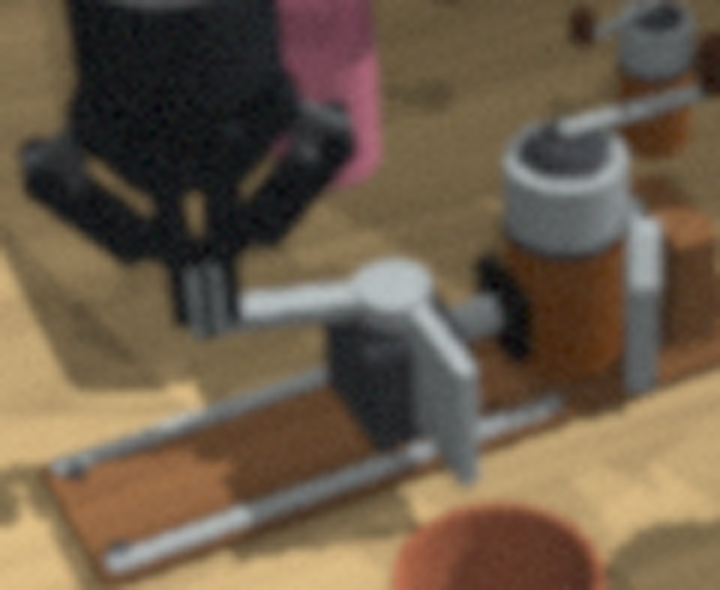

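Emit:
{"op": "servo_tool", "data": {"moves": [[[1,-0.0031,0.0001,0,0,0,-0.04],[1,-0.0031,0.0002,0,0,0,-0.04],[1,-0.0031,0.0003,0,0,0,-0.04]]]}}

```text
time: 18.2
tcp_pos: [583.3, -52.4, 46.3]
ee_rot: [0.819, 0.574, 0.001, 0.001]
force: [7.5, 1.7, -3.2]
finger_gap: -0.2
```

Emit:
{"op": "servo_tool", "data": {"moves": [[[1,-0.003,0.0005,0,0,0,-0.04],[1,-0.003,0.0006,0,0,0,-0.04],[1,-0.003,0.0007,0,0,0,-0.04]]]}}

```text
time: 18.45
tcp_pos: [574.3, -50.7, 46.3]
ee_rot: [0.852, 0.523, 0.001, 0.001]
force: [7.4, 0.2, -1.6]
finger_gap: -0.5
```

Emit:
{"op": "servo_tool", "data": {"moves": [[[1,-0.003,0.0008,0,0,0,-0.04],[1,-0.0029,0.001,0,0,0,-0.04],[1,-0.0029,0.0011,0,0,0,-0.04]]]}}

```text
time: 18.7
tcp_pos: [565.4, -47.9, 46.3]
ee_rot: [0.882, 0.471, 0.001, 0.001]
force: [6.5, -0.8, -2.1]
finger_gap: -0.0
```

Emit:
{"op": "servo_tool", "data": {"moves": [[[1,-0.0028,0.0012,0,0,0,-0.04],[1,-0.0028,0.0013,0,0,0,-0.04],[1,-0.0027,0.0014,0,0,0,-0.04]]]}}

```text
time: 18.95
tcp_pos: [556.9, -44.1, 46.3]
ee_rot: [0.909, 0.418, 0.001, 0.001]
force: [4.4, -1.1, -0.8]
finger_gap: 0.1
```

Emit:
{"op": "servo_tool", "data": {"moves": [[[1,-0.0027,0.0015,0,0,0,-0.04],[1,-0.0026,0.0016,0,0,0,-0.04],[1,-0.0026,0.0017,0,0,0,-0.04]]]}}

```text
time: 19.2
tcp_pos: [548.7, -39.3, 46.3]
ee_rot: [0.932, 0.362, 0.001, 0.0]
force: [3.6, -0.9, 0.5]
finger_gap: -0.2
```

Emit:
{"op": "servo_tool", "data": {"moves": [[[1,-0.0025,0.0018,0,0,0,-0.04],[1,-0.0024,0.0019,0,0,0,-0.04],[1,-0.0023,0.002,0,0,0,-0.04]]]}}

```text
time: 19.45
tcp_pos: [540.9, -33.5, 46.1]
ee_rot: [0.952, 0.306, 0.0, 0.0]
force: [1.9, -0.3, 0.9]
finger_gap: 0.3
```

Emit:
{"op": "servo_tool", "data": {"moves": [[[1,-0.0023,0.0021,0,0,0,-0.04],[1,-0.0022,0.0022,0,0,0,-0.04]]]}}

```text
time: 19.62
tcp_pos: [535.9, -29.0, 45.7]
ee_rot: [0.964, 0.268, -0.0, -0.0]
force: [-1.0, -0.2, -0.1]
finger_gap: 0.0
```

```bash
python3 look2.py pics/s12.png pics/t12.png
```

```text
19.6167 [535.89313869 -29.03690069  45.70477909] [-0.95769533 -0.17578789 -0.08670264] 0.04143056718392837
```

View pics/s12.png

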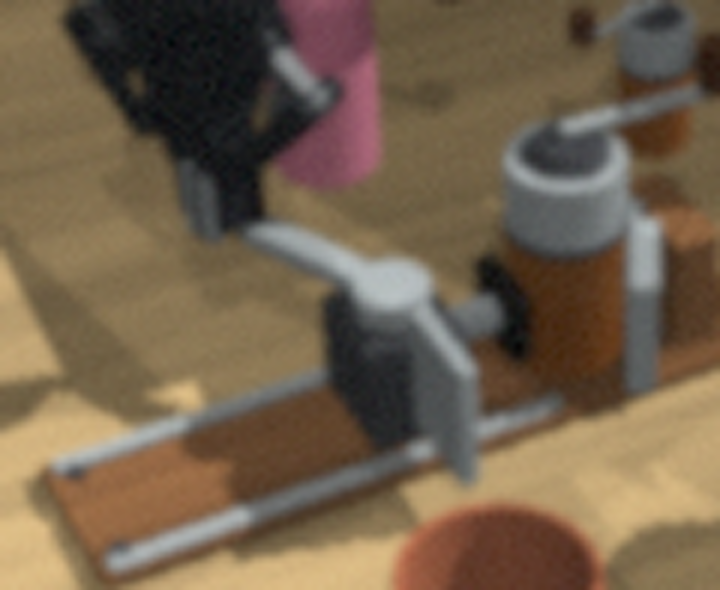

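View pics/t12.png

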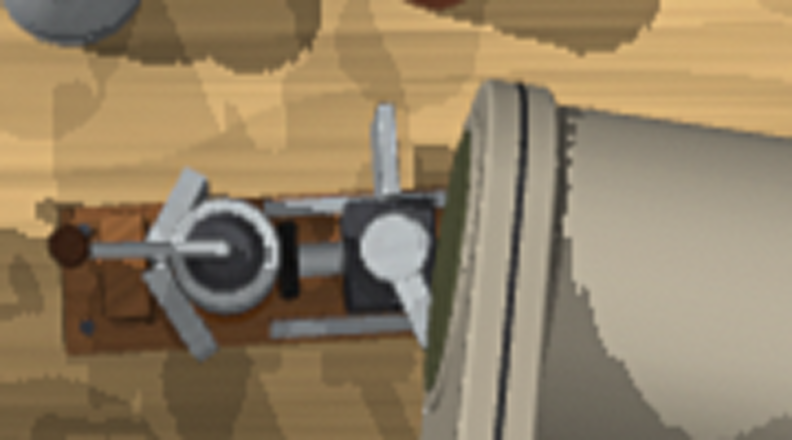

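Emit:
{"op": "servo_tool", "data": {"moves": [[[1,-0.002,0.0023,0,0,0,-0.04],[1,-0.002,0.0024,0,0,0,-0.04],[1,0,0,0,0,0,0],[1,0,0,0,0,0,0],[1,0,0,0,0,0,0],[1,0,0,0,0,0,0]]]}}

```text
time: 20.22
tcp_pos: [532.6, -24.6, 45.8]
ee_rot: [0.973, 0.231, -0.0, 0.0]
force: [0.5, 0.6, 0.4]
finger_gap: 0.1
```

```bash
python3 look2.py pics/s13.png pics/t13.png
```

```text
20.2167 [532.55791607 -24.63816485  45.78583152] [0.47593966 0.58743764 0.37492526] 0.12515594974699182
```

View pics/s13.png

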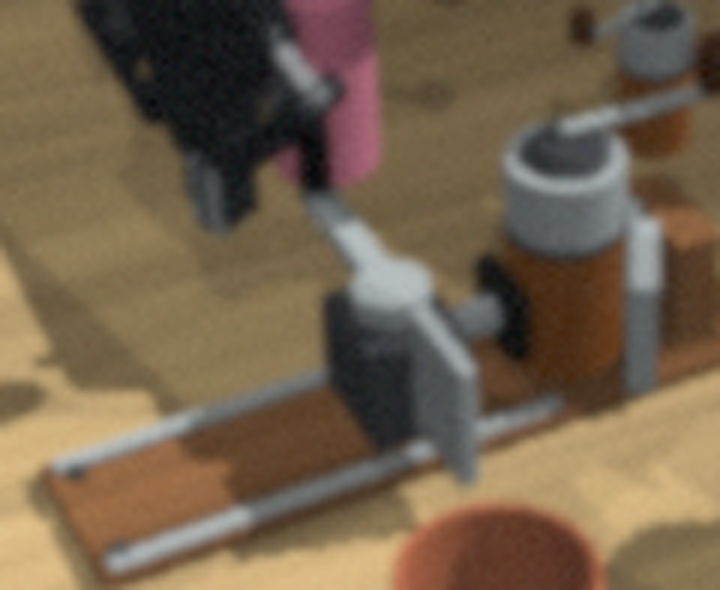

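Emit:
{"op": "servo_tool", "data": {"moves": [[[1,0,-0.004,0,0,0,0],[1,0,-0.008,0,0,0,0],[1,0,-0.008,0.004,0,0,0],[1,0,-0.01,0.01,0,0,0],[1,0,-0.015,0.02,0,0,0],[1,0,-0.02,0.025,0,0,0],[1,0,-0.03,0.025,0,0,0],[1,0,-0.035,0.02,0,0,0],[1,-0.01,-0.035,0.01,0,0,0],[1,-0.02,-0.035,0,0,0,0],[1,-0.02,-0.035,0,0,0,0],[1,-0.02,-0.035,0,0,0,0],[1,-0.02,-0.03,0,0,0,0],[1,-0.01,-0.02,0,0,0,0],[1,0,-0.01,0,0,0,0],[1,0,0,0,0,0,0],[1,0,0,0,0,0,0]]]}}

```text
time: 21.73
tcp_pos: [432.6, -354.9, 160.4]
ee_rot: [0.973, 0.23, 0.0, 0.0]
force: [0.2, 0.9, 0.2]
finger_gap: -0.1
```

```bash
python3 look2.py pics/s14.png pics/t14.png; python3 - <<'E'
from h import *
f=np.load("top0.npz");a0=f["a"];d0=f["d"]
a,d=env.grab_frame("top"); P,u,v=world("top",d)
cv2.imwrite("pics/t15.png",cv2.resize(a[100:340,160:460,::-1],None,fx=2.5,fy=2.5,interpolation=2))
m=(P[:,2]>98)&(P[:,2]<113)&(P[:,0]>490)&(P[:,0]<545)&(P[:,1]>-40)&(P[:,1]<50);Q=P[m];print("post",len(Q),Q.mean(0))
m=(P[:,2]>98)&(P[:,2]<112)&(P[:,0]>540)&(P[:,0]<640)&(P[:,1]>50)&(P[:,1]<140);Q=P[m];print("grtop",len(Q),cv2.minAreaRect(Q[:,:2].astype(np.float32)),Q[:,2].mean())
for l in("cup","jug","timer"):
    for r in env.cut_out("top",l)[:1]: print(l,r["bbox"])
E
```

```text
21.7333 [ 432.61239015 -354.89837084  160.38224998] [0.20795885 0.85274737 0.15077901] -0.11483972162197285
post 37 [517.19472809  19.94123568 107.23612448]
grtop 129 ((586.0592041015625, 102.38463592529297), (48.4354133605957, 46.07577133178711), 0.23632512986660004) 110.51483587651416
cup [314.1, 116.9, 35.4, 46.8]
jug [213.4, 124.2, 51.6, 46.0]
timer [396.3, 126.9, 33.9, 29.4]
```

View pics/t15.png

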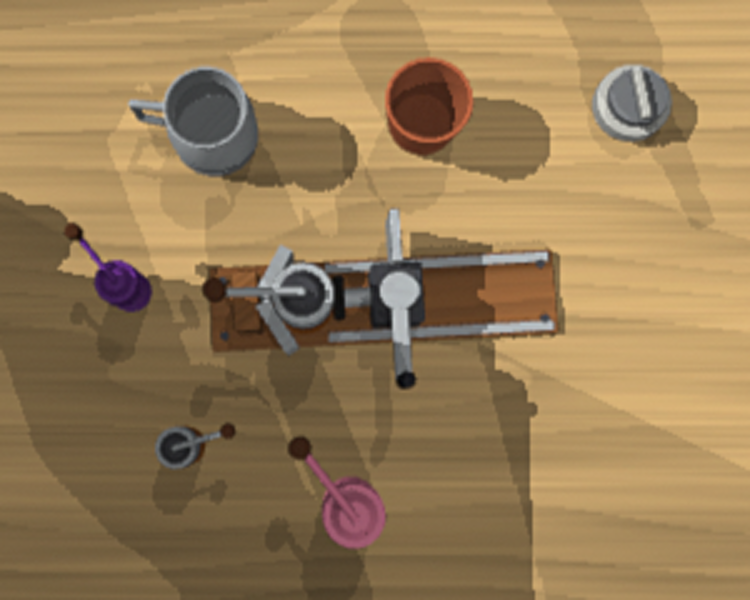

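View pics/s14.png

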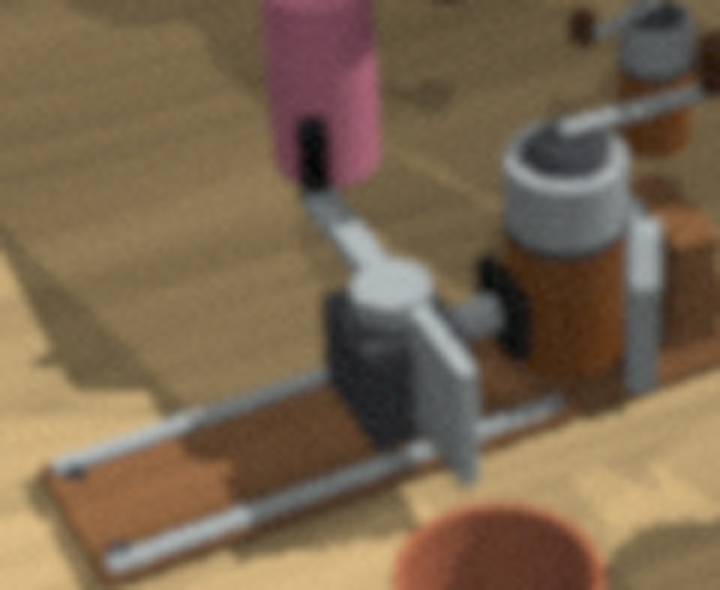

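```bash
python3 - <<'E'
from h import *
for k in range(1):
  A=[]
  for src in ("now","old"):
    if src=="now": ds=[env.grab_frame("top")[1]for _ in range(4)]; d=np.median(ds,0)
    else: d=np.load("top0.npz")["d"]
    P,u,v=world("top",d.astype(np.float32))
    m=(P[:,2]>106)&(P[:,2]<117)&(P[:,0]>555)&(P[:,0]<615)&(P[:,1]>60)&(P[:,1]<135);Q=P[m][:,:2]
    h=cv2.convexHull(Q.astype(np.float32))[:,0]; c,r=cv2.minEnclosingCircle(h)
    x=np.linalg.lstsq(np.c_[2*h,np.ones(len(h))],(h**2).sum(1),rcond=None)[0]
    e=np.array([x[0]-591.6,x[1]-33]); print(src,len(Q),c,r,x[:2],"local",e@[.9985,.0555],e@[-.0555,.9985])
E
```

```text
now 295 (585.5897827148438, 102.37030029296875) 24.672014236450195 [585.60955618 102.39851432] local -2.1298406103894996 69.62688618313385
old 293 (586.1321411132812, 94.60099029541016) 24.824251174926758 [585.9312905   94.59698218] local -2.2415739246188964 61.81920008338796
```

```bash
python3 - <<'E'
from h import *
def loc(x,y): e=np.array([x-591.6,y-33]); return (e@[.9985,.0555]).round(2),(e@[-.0555,.9985]).round(2)
def circ(Q):
    h=cv2.convexHull(Q.astype(np.float32))[:,0]
    x=np.linalg.lstsq(np.c_[2*h,np.ones(len(h))],(h**2).sum(1),rcond=None)[0]; return x[:2],np.sqrt(x[2]+x[0]**2+x[1]**2)
for n in("top","scene"):
    fr=[env.grab_frame(n) for _ in range(4)]; d=np.median([f[1] for f in fr],0).astype(np.float32); a=fr[0][0]
    P,u,v=world(n,d); col=a[v,u].astype(int)
    e=P[:,:2]-[591.6,33]; L=np.c_[e@[.9985,.0555],e@[-.0555,.9985],P[:,2]]
    def s(x0,x1,y0,y1,z0,z1): return L[(L[:,0]>x0)&(L[:,0]<x1)&(L[:,1]>y0)&(L[:,1]<y1)&(L[:,2]>z0)&(L[:,2]<z1)]
    Q=s(-25,25,-35,15,76,84); print(n,"boss",len(Q),circ(Q[:,:2]) if len(Q)>5 else 0)
    Q=s(-30,30,42,98,106,117); print("grinder",len(Q),circ(Q[:,:2]), Q[:,2].mean())
    Q=s(-40,40,28,46,50,62); print("pad",len(Q),Q.min(0).round(1),Q.max(0).round(1)) if len(Q) else 0
    Q=s(-60,60,60,118,60,73); print("V",len(Q),Q.min(0).round(1),Q.max(0).round(1))
    for sg in(-1,1):
        q=Q[(sg*Q[:,0]>10)]
        if len(q)>5: print(" arm",sg,len(q),q.mean(0).round(1),np.abs(q[:,0]).max().round(1))
    # grinder side tilt by slices
    for z in(30,60,85,100):
        q=s(-32,32,40,98,z-8,z+8); 
        if len(q)>10: print(" z",z,len(q),np.percentile(q[:,:2],[2,98],axis=0).round(1).tolist())
E
```

```text
top boss 85 (array([  2.94287019, -11.66974279]), np.float64(18.867862469191742))
grinder 301 (array([-2.08955824, 69.59535813]), np.float64(24.300799436385116)) 112.61226353377047
pad 82 [-17.8  30.9  50.2] [18.1 44.7 61. ]
V 323 [-44.3  64.5  60.1] [ 44.6 118.   70.5]
 arm -1 139 [-24.5  96.2  67.2] 44.3
 arm 1 129 [24.9 96.5 67.2] 44.6
 z 60 116 [[-31.7, 40.3], [29.9, 97.7]]
 z 85 31 [[-27.3, 44.3], [-2.9, 92.2]]
 z 100 13 [[-26.8, 47.6], [-12.1, 89.9]]
scene boss 26 (array([  0.71117017, -10.51520623]), np.float64(13.65308490275627))
grinder 160 (array([-1.03355638, 68.85019434]), np.float64(24.465909714601313)) 111.75803335858932
pad 64 [-15.4  28.6  50.2] [19.2 46.  61.6]
V 177 [-22.9  60.2  60.2] [ 45.3 117.6  72.9]
 arm -1 13 [-16.1 113.3  66.2] 22.9
 arm 1 124 [24.8 89.3 66.2] 45.3
 z 30 76 [[10.4, 41.9], [24.3, 84.3]]
 z 60 126 [[-9.6, 41.0], [29.6, 95.0]]
 z 85 112 [[-11.0, 44.5], [23.9, 87.9]]
 z 100 105 [[-14.1, 44.6], [23.3, 86.6]]
```

```bash
python3 - <<'E'
from h import *
a,d=env.grab_frame("top"); cv2.imwrite("pics/t16.png",cv2.resize(a[190:250,235:325,::-1],None,fx=8,fy=8,interpolation=2))
E
```

```text
(no output)
```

View pics/t16.png

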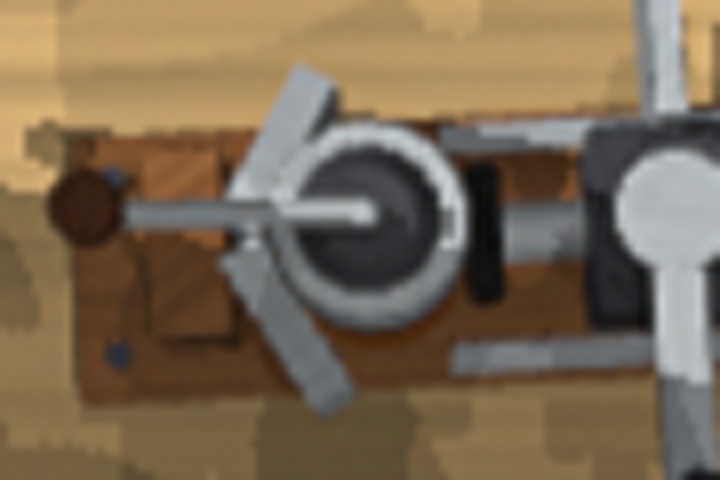

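```bash
python3 - <<'E'
from h import *
fr=[env.grab_frame("top") for _ in range(5)]; d=np.median([f[1] for f in fr],0).astype(np.float32)
P,u,v=world("top",d)
e=P[:,:2]-[591.6,33]; L=np.c_[e@[.9985,.0555],e@[-.0555,.9985],P[:,2]]
for sg in(-1,1):
    m=(sg*L[:,0]>4)&(sg*L[:,0]<60)&(L[:,1]>60)&(L[:,1]<125)&(L[:,2]>64.5)&(L[:,2]<71); Q=L[m]
    q=sg*-.5*Q[:,0]-.866*(Q[:,1]-100); t=sg*Q[:,0]*.866-.5*(Q[:,1]-100)
    print(sg,len(Q))
    for a in range(0,56,6):
        k=(t>=a)&(t<a+6); 
        if k.sum()>2: print("  t",a,k.sum(),np.percentile(q[k],[0,5,95,100]).round(1))
    k=(t>8)&(abs(q)<15); c=np.polyfit(t[k],q[k],1); print("  centreline",c)
# grinder steel ring slices, centre by different z
for z0,z1 in((104,108),(108,111),(111,114)):
    m=(abs(L[:,0])<32)&(L[:,1]>40)&(L[:,1]<98)&(L[:,2]>z0)&(L[:,2]<z1);Q=L[m]; print(z0,len(Q),Q.min(0).round(1),Q.max(0).round(1))
m=(L[:,2]>116)&(L[:,2]<126)&(abs(L[:,0])<30)&(L[:,1]>50)&(L[:,1]<150);Q=L[m];print("arm",len(Q),Q.min(0).round(1),Q.max(0).round(1),np.polyfit(Q[:,1],Q[:,0],1))
E
```

```text
-1 196
  t 0 32 [-29.4 -27.7  -4.8  -2.1]
  t 6 41 [-31.7 -30.   -0.8   0.3]
  t 12 23 [-24.7 -22.8  -1.4  -0.2]
  t 18 16 [-11.2 -10.7  -0.6  -0.1]
  t 24 15 [-11.1 -10.3  -0.5  -0. ]
  t 30 17 [-11.  -10.6  -1.1  -0.6]
  t 36 16 [-11.5 -10.7  -0.4   0.1]
  t 42 12 [-10.9 -10.6  -0.5   0.1]
  centreline [ 1.22863470e-03 -5.57867539e+00]
1 143
  t 0 16 [-30.  -29.3 -16.9 -15.6]
  t 6 33 [-31.8 -30.4  -5.2  -2.1]
  t 12 19 [-24.3 -22.6  -3.2  -2.2]
  t 18 16 [-11.7 -11.2  -2.1  -1.3]
  t 24 14 [-11.1 -10.3  -1.   -0.6]
  t 30 15 [-11.1 -10.4  -0.4   0.1]
  t 36 18 [-11.2 -10.3  -0.5   0.2]
  t 42 11 [-11.1 -10.7  -0.2   0.3]
  centreline [ 0.06520718 -7.89777424]
104 1 [-25.9  64.  107.5] [-25.9  64.  107.5]
108 37 [-26.   46.2 109. ] [ 20.9  93.  111. ]
111 204 [-25.8  46.4 111. ] [ 22.5  92.8 114. ]
arm 193 [-16.6  54.5 116.1] [ 13.3 129.2 126. ] [ 0.02869779 -4.66486078]
```

```bash
python3 - <<'E'
from h import *
s=env.read_state();print(s["time"],s["force"]); print(env.job_done())
E
```

```text
22.9333 [-0.37351736 -0.88963347  1.01584517]
the job is handed in; nothing more can be done
None
```

The grinder is clamped: the jaw is snug, the cam lever is closed, and the job is handed in at about 23 s. One check was off: the grinder seems to rest on only one of the two V faces.

**Jaw:** I pushed the thumb tab about 66 mm. The drag was about 12.2 N, then a plateau near 14.7 N while the grinder slid. I stopped at about 17.6 N, which is about 5.3 N over the drag and inside the 4–7 N snug range.

**Lever:** I pushed the post with the shut fingers, turning them along with it. The force peaked at about 7.7 N. The lever passed its centre and snapped closed by itself, and then I drew the arm clear.

**Last checks:**
- **Lever and jaw:** the post sits within 0.3 mm of its computed closed position, so the lever is closed and the jaw did not slip back.
- **Grinder:** it looks upright, with the pad against it. Its axis measures x ≈ −2 mm, y ≈ 69.6 mm in the holder frame, against a seat of 0 / 71.1 mm. It appears to touch the −x face, with a gap of about 2 mm at the +x face. It was already about 2 mm to that side at the start and did not centre itself. I left it rather than push on the clamped glass.
- **Bystanders:** the arm did not touch any of them. Cup, jug and timer show in the same places in the top picture. I did not check the cezve again at the end.

**Fingertip height:** the shut fingertips sat about 35 mm above the reported TCP, as seen in depth and by touch. My first pass went over the tab without contact, and I corrected the height from the pictures.

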